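Measure out four glass beads with a struck scoop

TASK

Dig the steel measuring scoop into the beads in the wooden hopper bin until it is full, then draw it level and close across under the bin's steel levelling blade so that any heap is struck off and only the scoop's level measure, four beads, is left. Tip those four beads into the white bowl and stand the empty scoop upright on the table again. All other beads stay in the bin; leave the bowl standing on the table and do not disturb the loupe or the bead tube.

Things in the scene. Friction and masses are not known exactly. Their poses are not given: they have to be found in the camera images.
- bead_bin: Plywood hopper bin, fixed, 182 (x) by 162 mm (y). Origin: centre of its underside; x to its far wall, y left, z up. Side walls: inner faces y = +-75, outer +-81, top z = 62 mm. Far wall: inner face x = 83, top z = 78. Front wall x = -91..-83, top z = 62, but 24 in the middle (y -34..34). Slopes of 30 degrees lead from the side walls down to a trough in the middle, so spilt beads roll back.
- bin_trough (a point): Middle of the trough's level floor, at (0, 0, 8) mm in the bin's frame, same axes. The trough runs along x, 54 mm wide with upright walls 22 mm high. Its floor is level for 43 mm either way of this point; toward the front an entry ramp then rises at 20 degrees to the front wall, at the far end a slope rises at 40 degrees to the far wall. The ten beads start there, two abreast, two of them on top.
- blade_edge (a point): Middle of the lower edge of the steel levelling blade, at (30, 34, 92) mm in the bin's frame, same axes. Upright strip, 3 mm thick (y), 20 mm high, reaching from the far wall toward the front, 53 mm behind to 28 mm before this point (x), lower edge level. Its front end is free: a cup is drawn under it sideways (along y) while the handle passes in front of that end.
- scoop: Steel measuring scoop, about 120 g, standing on its flat underside. Origin: on the underside under the inner face of the cup's back wall, mid-width; x to the open lip, z up. Cup 47 mm wide outside (50 at the flared lip), 44 inside; floor 2.5 mm thick, flat from x = 0 to 33 mm, then bent up 20 degrees to the lip; rim of sides and back at z = 22.5 mm (14 beside the lip). Heel back to x = -22 mm.
- scoop_grip (a point): Point on the axis of the scoop's dark wooden grip, at (-40.1, 0, 77.2) mm in the scoop's frame, same axes. The straight handle rises from the heel and leans back 18 degrees from vertical, along (-0.309, 0, 0.951). The grip is 16 mm wide (y), 20 mm thick, and reaches 48 mm down and 28 mm up the handle from here. Pads on its front and back faces hold the scoop best against tipping.
- scoop_cup (a point): Middle of the cup at the height of its rim: (20, 0, 22.5) mm in the scoop's frame. A low fin (1.6 mm thick, 8 mm high at the back wall, falling toward the lip) along the cup's middle parts it into two lanes, each one bead wide and two beads long: one level layer of four beads, their tops flush with the rim; further beads heap up above the rim. A heaped bead may catch under the blade: draw back and try again.
- scoop_lip (a point): Tip of the scoop's lip: (44, 0, 5.5) mm in the scoop's frame. With the lip tipped down about 20 to 25 degrees it lies flat on a floor; pushed so along the trough into the far slope, with small shakes (a few N; beads that jam give way when eased and shaken), it fills and heaps. Held level the lip keeps the beads in; tipped down 45 degrees or more they roll out over it.
- work_table: The table, its top at z = 0.
- bowl: White ceramic bowl, open, rim 110 mm across, 44 mm high, wall 4 mm, 180 g, loose on the table. Origin: centre of its underside.
- loupe: Black eye loupe, 34 mm across, 30 mm high, loose bystander. Origin: centre of its underside.
- bead_tube: Capped clear tube of pink seed beads, 16 mm across, 74 mm high, standing loose, bystander. Origin: centre of its underside.
- bead_0: Blue glass bead with a pale band, polished 20 mm ball, slippery, 10.5 g, one of ten alike. Origin: its centre.
- bead_1: Blue glass bead with a pale band, polished 20 mm ball, slippery, 10.5 g, one of ten alike. Origin: its centre.
- bead_2: Blue glass bead with a pale band, polished 20 mm ball, slippery, 10.5 g, one of ten alike. Origin: its centre.
- bead_3: Blue glass bead with a pale band, polished 20 mm ball, slippery, 10.5 g, one of ten alike. Origin: its centre.
- bead_4: Blue glass bead with a pale band, polished 20 mm ball, slippery, 10.5 g, one of ten alike. Origin: its centre.
- bead_5: Blue glass bead with a pale band, polished 20 mm ball, slippery, 10.5 g, one of ten alike. Origin: its centre.
- bead_6: Blue glass bead with a pale band, polished 20 mm ball, slippery, 10.5 g, one of ten alike. Origin: its centre.
- bead_7: Blue glass bead with a pale band, polished 20 mm ball, slippery, 10.5 g, one of ten alike. Origin: its centre.
- bead_8: Blue glass bead with a pale band, polished 20 mm ball, slippery, 10.5 g, one of ten alike. Origin: its centre.
- bead_9: Blue glass bead with a pale band, polished 20 mm ball, slippery, 10.5 g, one of ten alike. Origin: its centre.
Things that resemble listed ones, but are neither listed nor needed, are in the scene too. What is shaped like the bowl but green or yellow is not meant.

How it is judged:
By the outcome, as a careful person would: the job done as asked, in the order asked, and still so for the second after the job is handed in, with the robot touching nothing.
It also fails if it takes over 72 s, if anything falls off the work surface, if the arm or the gripper's body presses on something with over 40 N, if the wrist force passes 120 N, or if a joint passes its speed limit or range.

ROBOT

A 7-joint arm with a two-finger parallel gripper is mounted at the origin on a cart in front of the work surface, level with it; the furniture and walls round the work are solid. World frame = base frame: x ahead of the robot, y to its left, z up, the work surface at z = 0. Lengths are in mm, angles in rad, forces in N, time in s.
With the tool pointing down it reaches from about 400 to 875 mm from the base axis. Payload 4.4 kg.
Tool frame: the origin (TCP) lies at the very end of the fingers, on their centre line; the grasp point (between the pads) lies 19 mm behind it; z points along the fingers, x is the direction in which the jaws open and shut, and the axes are right-handed (so a half turn about z gives the same grasp; the last joint's range is limited). The gripper opens to 85 mm and grips with 20 to 120 N. Pads are 22 mm wide; open, the fingers measure 114 mm over their backs; the gripper's body (76 mm by 85 mm) begins 54 mm behind the grasp point. The pads swing forward as they close: fully open they stand 13 mm farther back than shut.
Start: joints at [1.142, 0.628, 0.038, 1.517, -0.027, 0.996, -0.02], TCP at [230.709, -607.693, 231.313] pointing down, gripper open.
Joint ranges: [-3.06, 3.06], [-0.37, 2.12], [-1.25, 1.32], [0.18, 2.47], [-1.1, 4.24], [0.23, 1.98], [-2.94, 2.94]. Speed limits (rad/s): [2.57, 2.57, 3.14, 3.14, 3.14, 3.14, 3.14].

INTERFACE

Orientations are given as [roll, pitch, yaw] about the fixed x, y, z axes, in that order (R = Rz(yaw) Ry(pitch) Rx(roll)).
In Python, from cell import telemetry, get_image, get_calibration, ctrl gives the robot as it stands. The module is installed in compiled form; this text tells all that it offers.
- The arm moves only by the tool arm_command, never from a script. Its arguments are lists of equal length, an entry for each row: "rot": the turn, a rotation vector about the world's x, y, z in degrees, a list of three; "slide": the shift along the world's x, y, z in mm, a list of three; "gripper": the finger opening in mm, from 0 to 85.4. A call has 1 to 5 rows; each row shifts and turns the pose as measured when the row begins; what a row does not reach is not made up. A row lasts 1/12 s, in which the tool goes at most 41.7 mm and 7.16 degrees, less where a joint would pass 70% of its speed; a pose out of reach is approached as far as the arm can. A call with a gripper value outside its range is refused whole. The fingers move at their own pace and stop on an object; the grip force is fixed at half the most. Time passes only in rows, so rows that do not move let the fingers close. It gives the time, the measured TCP pose, the force and the opening at its end, in the units of the state.
- telemetry.read_state(): the state, without advancing time (a new reading comes with each control period).
- get_image(name): name is "side" or "top" or "wrist"; returns (picture, depth): 400x640x3 uint8, red, green, blue; 400x640 float32, mm along the optical axis (not along the pixel's ray), 0 where there is no reading.
- get_calibration(name): a dict with "fx", "fy", "cx", "cy" (pixels), "D" ([k1, k2, p1, p2, k3] as OpenCV has them; the pictures are not rectified), "xyz" and "attitude" of the camera in the world. Camera axes: x right, y up, looking along -z (the intrinsics and any distortion apply to the point x, -y, -z); pixel columns grow to the right and rows downward; lengths in mm; the calibration is good to about 2 mm. A picture is of the moment at which its call begins: read the wrist's pose just before it. get_calibration takes no time and is no camera call; for the wrist camera it gives the pose at the moment of the call.
- ctrl.finish_job(): hands the job in, once; it reports no verdict.
The state is a dict: "clock": time; "qpos": joint angles; "qd": joint speeds; "tau": joint torques, N m; "eef_pos": TCP position; "tool_rot": TCP orientation; "force": force on the tool from outside, world axes, zero at the start; "torque": the same for the moment, N m; "width": finger opening in mm.
Only numpy, scipy, OpenCV 4.12 (cv2) and the standard library are available. Lean on these libraries where they do the work, as an engineer would, in place of code of your own. Each camera call takes 0.05 s, during which the arm holds its last target.

## Working session

There is one attempt and no reset: what is moved stays moved. The work goes in short steps, Python scripts to look and compute and a tool call to move; the robot and the scene stay as the last step left them, time stands still between calls to the robot, and variables do not carry over. Pictures are saved under pics/ and viewed, and the job is handed in when it is done.

Besides the shell and the picture viewer there is one more tool, called after ">>>" as a command line: name --argument value ..., lists and objects as JSON in quotes. arm_command: Moves the arm, as the interface text tells. Its arguments: {"type":"object","properties":{"rot":{"type":"array"},"slide":{"type":"array"},"gripper":{"type":"array"}},"required":["rot","slide","gripper"]}

```bash
mkdir -p pics; ls
cat > h.py <<'E'
import numpy as np, cv2
from scipy.spatial.transform import Rotation as R
from cell import telemetry, get_image, get_calibration, ctrl
def cap(name,tag):
    st=telemetry.read_state(); c=get_calibration(name); im,d=get_image(name)
    cv2.imwrite(f'pics/{tag}.png',im[:,:,::-1]); np.savez(f'pics/{tag}.npz',im=im,d=d,c=np.array([c],dtype=object))
    return im,d,c
def load(tag):
    z=np.load(f'pics/{tag}.npz',allow_pickle=True); return z['im'],z['d'],z['c'][0]
def ray(c,u,v):
    K=np.array([[c['fx'],0,c['cx']],[0,c['fy'],c['cy']],[0,0,1.]])
    p=cv2.undistortPoints(np.array([[[u,v]]],float),K,np.array(c['D'],float))[0,0]
    Rm=R.from_euler('xyz',c['attitude']).as_matrix()
    return np.array(c['xyz'],float), Rm@np.array([p[0],-p[1],-1.])
def plane(c,u,v,z):
    o,r=ray(c,u,v); return o+r*(z-o[2])/r[2]
def dp(c,d,u,v):
    o,r=ray(c,u,v); return o+r*float(d[int(round(v)),int(round(u))])
def proj(c,P):
    K=np.array([[c['fx'],0,c['cx']],[0,c['fy'],c['cy']],[0,0,1.]])
    Rm=R.from_euler('xyz',c['attitude']).as_matrix()
    q=(np.atleast_2d(P)-np.array(c['xyz']))@Rm; q=q*[1,-1,-1]
    return cv2.projectPoints(q.astype(float),np.zeros(3),np.zeros(3),K,np.array(c['D'],float))[0][:,0]
E
python3 - <<'E'
from h import *
print(telemetry.read_state())
for n in('side','top','wrist'):
    im,d,c=cap(n,n+'0'); print(n,c)
E
```

```text
pics
{'clock': 0.0, 'qpos': array([ 1.14221529,  0.62936868,  0.03842955,  1.51835707, -0.02699891,
        0.99628616, -0.01998293]), 'qd': array([ 8.00787624e-04,  7.67042518e-05,  1.17229263e-03, -1.40204055e-03,
       -3.64893338e-04,  1.34360531e-03,  1.01919035e-03]), 'tau': array([ 1.74781658e-04, -5.63400507e+01,  1.22653484e+00, -1.93451536e+01,
        1.10796030e-02,  1.05549971e-02,  6.05311982e-06]), 'eef_pos': array([ 230.48373959, -607.10360865,  230.37773649]), 'tool_rot': array([ 3.14157304e+00,  1.90151242e-03, -1.20798736e+00]), 'force': array([ 0.13750181,  0.04246232, -0.27074314]), 'torque': array([ 0.0015769 ,  0.00748926, -0.01522681]), 'width': 85.48774339178787}
side {'fx': 421.669429101872, 'fy': 421.669429101872, 'cx': 322.498377255536, 'cy': 204.57397085491672, 'D': array([-0.07819508,  0.        ,  0.        ,  0.        ,  0.        ]), 'xyz': array([  91.90564194, 1381.84779916,  790.58891285]), 'attitude': array([ 0.95985225, -0.0174705 , -2.83251875])}
top {'fx': 408.9496835331728, 'fy': 408.9496835331728, 'cx': 318.1666403433456, 'cy': 202.57032135262003, 'D': array([0.00847245, 0.        , 0.        , 0.        , 0.        ]), 'xyz': array([ 304.59689361,  -70.82048289, 1126.77681778]), 'attitude': array([ 0.15590713, -0.00682209, -1.57767504])}
wrist {'fx': 326.0547322905191, 'fy': 326.0547322905191, 'cx': 318.16176064798407, 'cy': 198.37596113612832, 'D': array([-0.01864273,  0.        ,  0.        ,  0.        ,  0.        ]), 'xyz': array([ 293.04183203, -583.71474069,  373.39179111]), 'attitude': array([-0.26411506,  0.00279939, -1.20812024])}
```

View pics/side0.png

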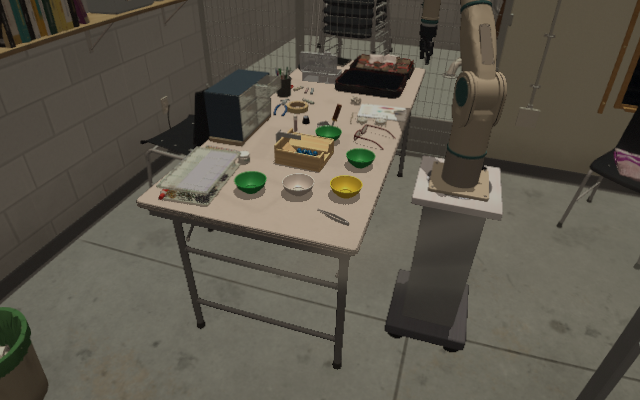

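View pics/top0.png

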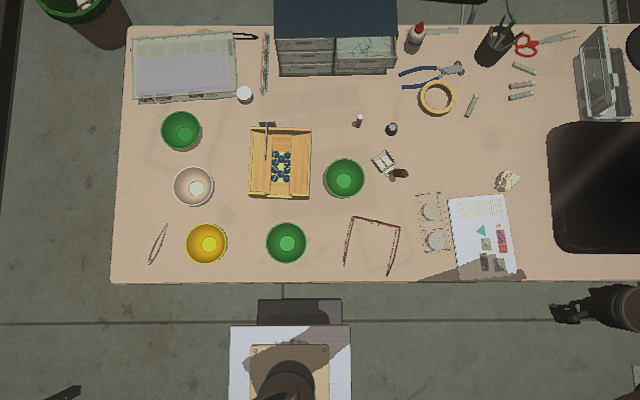

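View pics/wrist0.png

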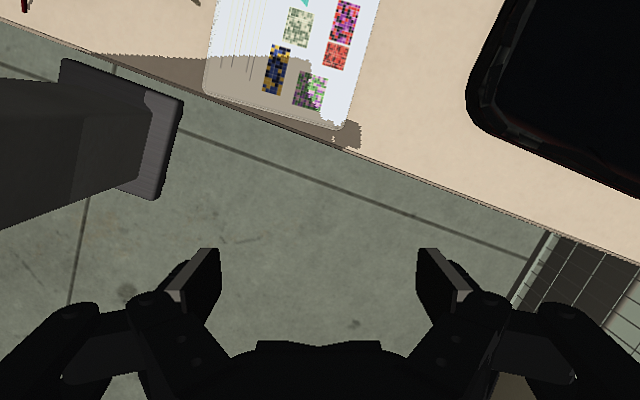

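The top view shows the bin near (281,161), the white bowl at (193,186) (greens at (181,131), (343,178) and (286,242), yellow at (206,243)), the scoop at (385,165), the loupe at (392,129) and the tube at (360,120). I'll enlarge these.

Run:
```python
from h import *
im,d,c=load('top0')
cv2.imwrite('pics/top0c.png',cv2.resize(im[105:215,150:420,::-1],None,fx=2.9,fy=2.9,interpolation=cv2.INTER_CUBIC))
im,d,c2=load('side0')
cv2.imwrite('pics/side0c.png',cv2.resize(im[90:210,225:400,::-1],None,fx=4.5,fy=4.5,interpolation=cv2.INTER_CUBIC))
for n,u,v in [('bowlrim',193,186),('scoop',383,162),('grip',400,174),('bin',281,161),('loupe',392,129),('tube',360,120)]:
    print(n,dp(c,d,u,v).round(),plane(c,u,v,0).round())
```

```text
bowlrim [ 573.  334. -209.] [531. 270.   0.]
scoop [ 710. -339. -435.] [ 597. -264.    0.]
grip [  965.  -688. -1766.] [ 562. -311.    0.]
bin [ 709.   59. -408.] [601.  25.   0.]
loupe [ 923. -424. -661.] [ 694. -293.    0.]
tube [ 980. -283. -698.] [ 722. -202.    0.]
```

View pics/top0c.png

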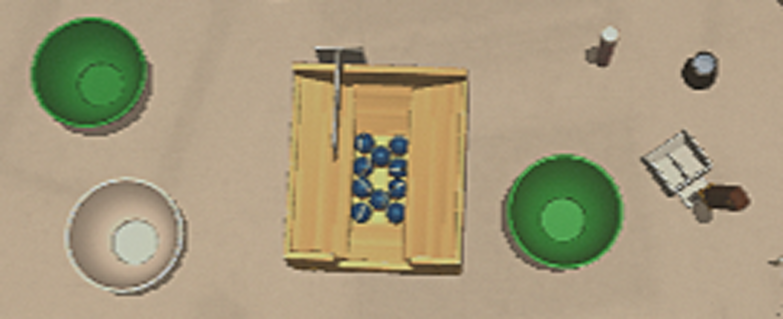

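View pics/side0c.png

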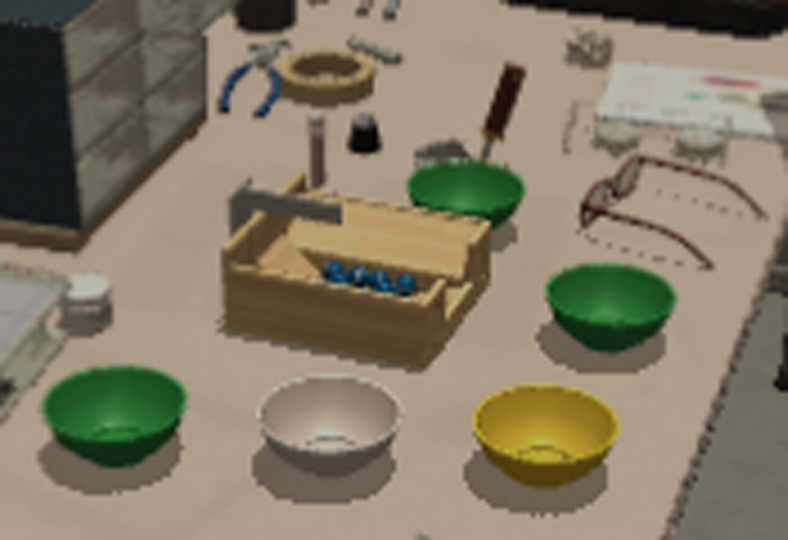

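Run:
```python
from h import *
for t in('top0','side0'):
    im,d,c=load(t)
    print(d.shape,d.min(),d.max(),(d==0).mean())
    for u,v in [(250,220),(150,160),(330,120),(400,220),(450,150),(193,186),(300,350),(300,160)]:
        o,r=ray(c,u,v); print(u,v,d[v,u].round(), (-o[2]/r[2]).round())
```

```text
(400, 640) 0.0 2068.1387 0.00419140625
250 220 1131.0 1132.0
150 160 1157.0 1156.0
330 120 1176.0 1178.0
400 220 1131.0 1135.0
450 150 1168.0 1167.0
193 186 1142.0 1146.0
300 350 1070.0 1079.0
300 160 1109.0 1159.0
(400, 640) 0.0 3999.994 0.032171875
250 220 1300.0 1303.0
150 160 2394.0 1604.0
330 120 1921.0 1936.0
400 220 2539.0 1317.0
450 150 1414.0 1714.0
193 186 1358.0 1457.0
300 350 1784.0 920.0
300 160 1547.0 1621.0
```

Run:
```python
from h import *
im,d,c=load('top0')
cv2.imwrite('pics/binc.png',cv2.resize(im[115:205,240:325,::-1],None,fx=6.6,fy=6.6,interpolation=cv2.INTER_CUBIC))
cv2.imwrite('pics/scc.png',cv2.resize(im[140:195,360:420,::-1],None,fx=10,fy=10,interpolation=cv2.INTER_CUBIC))
```

```text
(no output)
```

View pics/binc.png

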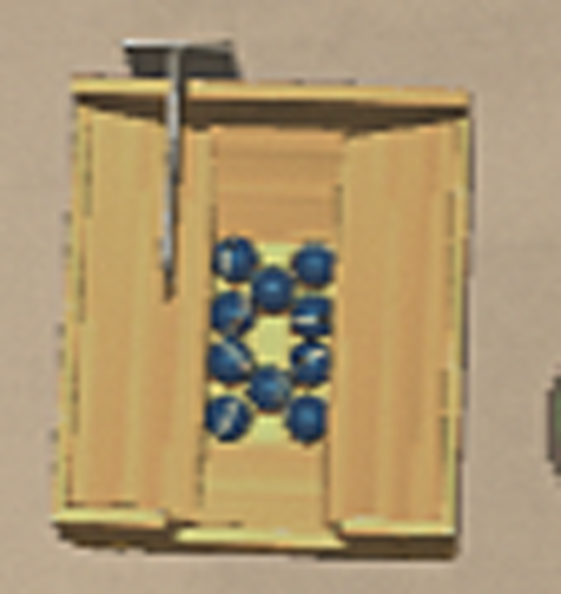

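View pics/scc.png

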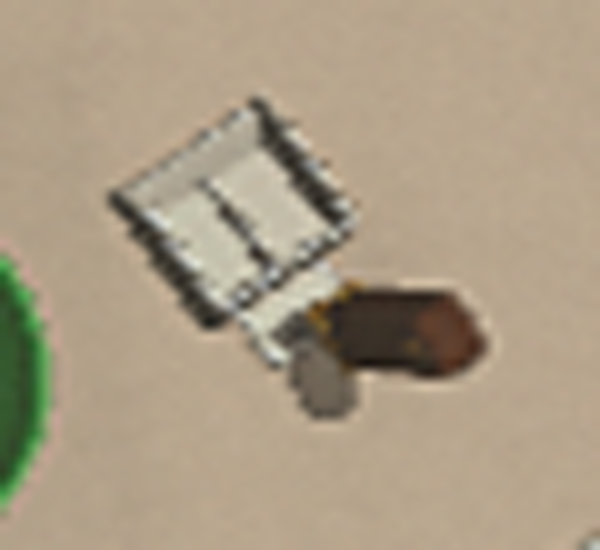

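```bash
cat >> h.py <<'E'
def fit2(L,W):
    L=np.array(L,float)[:,:2];W=np.array(W,float)[:,:2]
    l=L-L.mean(0);w=W-W.mean(0)
    a=np.arctan2((l[:,0]*w[:,1]-l[:,1]*w[:,0]).sum(),(l*w).sum())
    M=np.array([[np.cos(a),-np.sin(a)],[np.sin(a),np.cos(a)]])
    t=W.mean(0)-M@L.mean(0); return t,a,W-(L@M.T+t)
E
python3 - <<'E'
from h import *
im,d,c=load('top0')
def f(pts,s,ox,oy):
    L=[p[1] for p in pts]; W=[plane(c,p[0][0]/s+ox-.4,p[0][1]/s+oy-.4,p[1][2]) for p in pts]
    t,a,r=fit2(L,W); print(t.round(1),np.degrees(a).round(2)); print(r.round(1)); return t,a
B=f([((72,80),(91,81,78)),((470,92),(91,-81,78)),((57,518),(-91,81,62)),((455,533),(-91,-81,62)),((168,297),(2,34,102))],6.6,240,115)
S=f([((112,193),(44,25,5.5)),((257,98),(44,-25,5.5)),((353,213),(-2,-23.5,22.5)),((212,327),(-2,23.5,22.5))],10,360,140)
def bead():
    m=cv2.inRange(cv2.cvtColor(im,cv2.COLOR_RGB2HSV),(100,80,20),(125,255,255))
    return m
# bowls
hsv=cv2.cvtColor(im,cv2.COLOR_RGB2HSV)
# white bowl: depth above table
H=np.zeros(d.shape)
for v in range(140,230):
    for u in range(150,240):
        H[v,u]=dp(c,d,u,v)[2]
m=((H>33)).astype(np.uint8); m[:,240:]=0; m[:155]=0;m[222:]=0
n,lab,st,cen=cv2.connectedComponentsWithStats(m)
for i in range(1,n):
    if st[i,4]>20:
        ys,xs=np.where(lab==i); P=np.array([plane(c,u,v,44) for u,v in zip(xs,ys)])
        (cx,cy),r=cv2.minEnclosingCircle(P[:,:2].astype(np.float32)); print('bowl',st[i],cx,cy,r)
for n,u,v,z in [('loupe',392.5,126.5,30),('tube',360.5,116,74)]: print(n,plane(c,u,v,z).round(1))
# check grip point reprojection
t,a=S; M=np.array([[np.cos(a),-np.sin(a)],[np.sin(a),np.cos(a)]])
for L in [(-40.1,0,77.2),(-40.1-.309*28,0,77.2+.951*28)]:
    w=np.r_[M@np.array(L[:2])+t,L[2]]; print(w.round(1),((proj(c,w)-[360,140]+.4)*10).round())
# scoop grip depth
for u,v in [(400,173),(395,173),(403,174)]: print(dp(c,d,u,v).round(1))
E
```

```text
[582.   22.8] -1.88
[[-0.2 -0.7]
 [-0.7  0.3]
 [ 4.6 -1.4]
 [ 2.9  1.3]
 [-6.7  0.5]]
[ 580.7 -273.4] 33.21
[[ 0.9 -0.9]
 [ 1.1 -0.9]
 [ 2.2  0.4]
 [-4.3  1.3]]
bowl [173 166  41  40 351] 524.8303833007812 257.2778015136719 55.29144287109375
loupe [ 691.2 -289.    30. ]
tube [ 705.7 -194.9   74. ]
[ 547.2 -295.3   77.2] [[406. 333.]]
[ 539.9 -300.1  103.8] [[446. 337.]]
[ 542.  -290.3   99.1]
[ 551.6 -285.7   57.9]
[ 537.7 -296.4  105.9]
```

```bash
cat >> h.py <<'E'
def cur():
    s=telemetry.read_state(); return s,np.array(s['eef_pos']),R.from_euler('xyz',s['tool_rot'])
def toolR(z,x):
    z=np.array(z,float);z/=np.linalg.norm(z);x=np.array(x,float);x-=z*(x@z);x/=np.linalg.norm(x)
    return R.from_matrix(np.column_stack([x,np.cross(z,x),z]))
def delta(P,Q):
    s,p,q=cur(); rv=np.degrees((Q*q.inv()).as_rotvec()); dp_=np.array(P)-p
    n=max(np.linalg.norm(dp_)/41,np.linalg.norm(rv)/7.1)
    print('t',s['clock'],'slide',dp_.round(1),'rot',rv.round(2),'|rot|',np.linalg.norm(rv).round(1),'rows',n.round(1),'q',np.round(s['qpos'],2))
def scoopQ(yaw,tip=0):
    # tool orientation holding scoop with heading yaw (deg), lip tipped down tip (deg)
    a=np.radians(18); S=R.from_euler('z',yaw,degrees=True)*R.from_euler('y',tip,degrees=True)
    return S, S*toolR([np.sin(a),0,-np.cos(a)],[np.cos(a),0,np.sin(a)])
E
python3 - <<'E'
from h import *
S,Q=scoopQ(33.2); delta([513,-317,202],Q)
E
```

```text
t 0.15 slide [282.5 290.3 -28.6] rot [ -6.4  -19.7  101.46] |rot| 103.6 rows 14.6 q [ 1.14  0.63  0.04  1.52 -0.03  1.   -0.02]
```

>>> arm_command --rot '[[-0.43,-1.31,6.8],[-0.43,-1.31,6.8],[-0.43,-1.31,6.8],[-0.43,-1.31,6.8],[-0.43,-1.31,6.8]]' --slide '[[19,19.5,0],[19,19.5,0],[19,19.5,0],[19,19.5,0],[19,19.5,0]]' --gripper '[85,85,85,85,85]'

```text
clock: 0.57
eef_pos: [322.1, -510.4, 228.3]
tool_rot: [-3.08, -0.099, -0.605]
force: [0.1, 0.5, 0.3]
width: 85.0
```

>>> arm_command --rot '[[-0.43,-1.31,6.8],[-0.43,-1.31,6.8],[-0.43,-1.31,6.8],[-0.43,-1.31,6.8],[-0.43,-1.31,6.8]]' --slide '[[19,19.5,0],[19,19.5,0],[19,19.5,0],[19,19.5,0],[19,19.5,0]]' --gripper '[85,85,85,85,85]'

```text
clock: 0.98
eef_pos: [419.7, -406.4, 228.0]
tool_rot: [-3.082, -0.219, 0.009]
force: [-0.1, -0.3, 0.3]
width: 85.1
```

>>> arm_command --rot '[[-0.43,-1.31,6.8],[-0.43,-1.31,6.8],[-0.43,-1.31,6.8],[-0.43,-1.31,6.8],[-0.43,-1.31,6.8]]' --slide '[[19,19.5,-5],[19,19.5,-5],[19,19.5,-5],[19,19.5,-5],[19,19.5,-5]]' --gripper '[85,85,85,85,85]'

```text
clock: 1.4
eef_pos: [517.3, -304.4, 203.1]
tool_rot: [3.123, -0.317, 0.643]
force: [0.4, 0.5, 0.6]
width: 85.2
```

Run:
```python
from h import *
S,Q=scoopQ(33.2); delta([513,-317,202],Q)
im,d,c=cap('wrist','w1')
```

```text
t 1.4 slide [ -4.3 -12.6  -1.1] rot [ 0.76  0.72 -3.3 ] |rot| 3.5 rows 0.5 q [ 1.08  0.63 -0.66  1.81  0.13  0.67  1.09]
```

View pics/w1.png

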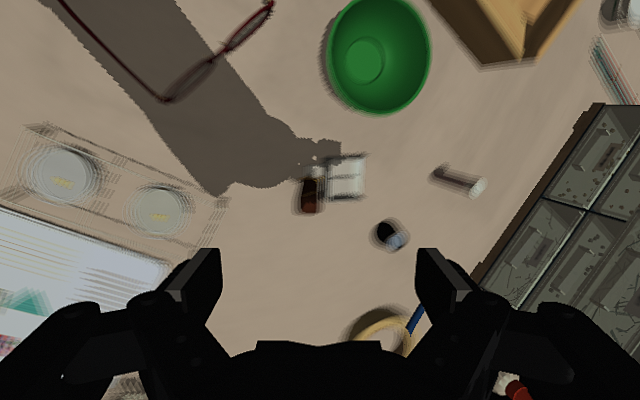

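>>> arm_command --rot '[[0.7,0.7,-3.3],[0,0,0]]' --slide '[[-4,-12,0],[0,0,0]]' --gripper '[85,85]'

```text
clock: 1.62
eef_pos: [518.0, -308.6, 201.7]
tool_rot: [-3.138, -0.321, 0.592]
force: [-0.3, -1.2, 0.3]
width: 85.2
```

Run:
```python
from h import *
S,Q=scoopQ(33.2); delta([513,-317,202],Q)
im,d,c=cap('wrist','w2'); print(c['xyz'],c['attitude'])
cv2.imwrite('pics/w2c.png',cv2.resize(im[110:270,240:440,::-1],None,fx=4,fy=4,interpolation=cv2.INTER_CUBIC))
print(proj(c,[[547,-295,77],[580.7,-273.4,0],[691,-289,30]]))
```

```text
t 1.6167 slide [-5.  -8.4  0.3] rot [-0.38  0.21 -0.76] |rot| 0.9 rows 0.2 q [ 1.08  0.64 -0.65  1.79  0.12  0.68  1.06]
[ 444.52039975 -279.05954696  337.58729058] [-0.26048091 -0.32194801  0.59120736]
[[306.3333526  196.17205932]
 [321.24072594 177.60409481]
 [396.5382264  240.62247361]]
```

View pics/w2c.png

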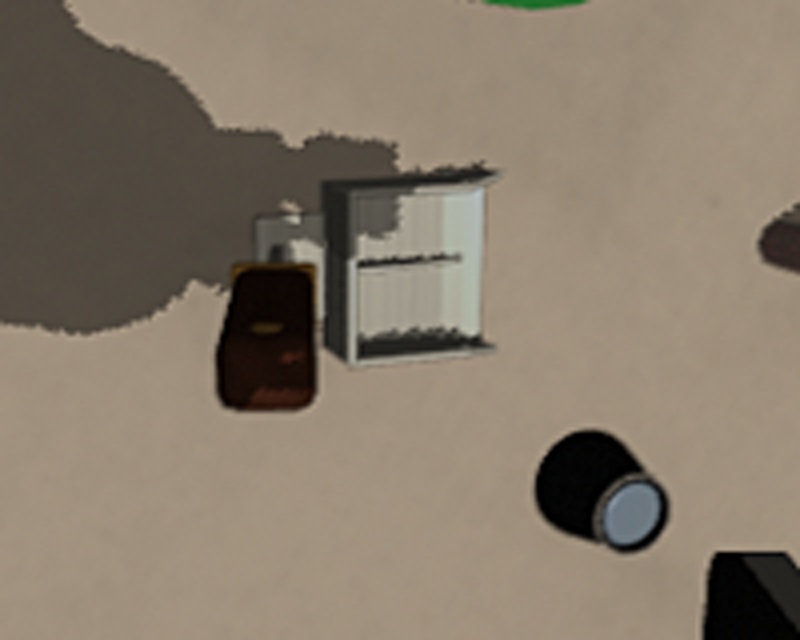

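Run:
```python
from h import *
im,d,c=load('w2')
pts=[((322,181),(-2,23.5,22.5)),((350,366),(-2,-23.5,22.5)),((498,173),(44,25,8)),((495,349),(44,-25,8)),((358,263),(0,0,10.5))]
L=[p[1] for p in pts]; W=[plane(c,p[0][0]/4+240-.4,p[0][1]/4+110-.4,p[1][2]) for p in pts]
t,a,r=fit2(L,W); print(t,np.degrees(a)); print(r.round(1))
for u,v in [(265,268),(315,268),(267,405)]:
    print(dp(c,d,u/4+240,v/4+110).round(1))
M=R.from_euler('z',a); o=np.r_[t,0]
g=o+M.apply([-40.1,0,77.2]); print('grip',g)
for l in [(-40.1+48*.309,0,77.2-48*.951),(-40.1-28*.309,0,77.2+28*.951)]:
    print((proj(c,o+M.apply(l))-[240,110]+.4)*4)
```

```text
[ 580.60638158 -270.41783755] 34.68302000005056
[[-8.3 -2.6]
 [-0.7 -0.7]
 [ 3.   0.2]
 [ 3.7 -0.4]
 [ 2.3  3.5]]
[ 552.3 -281.3   36.3]
[ 576.7 -274.4    2.8]
[ 543.4 -303.4  103.8]
grip [ 547.63164172 -293.23617515   77.2       ]
[[278.1093059  292.78263164]]
[[270.70105994 377.17238181]]
```

Run:
```python
from h import *
S,Q=scoopQ(34); g=np.array([547.5,-294,77.2]); z=Q.apply([0,0,1]); 
delta(g+19*z-90*z,Q); delta(g+19*z,Q); print(z)
```

```text
t 1.6667 slide [ 11.2   1.  -57.2] rot [-0.41  0.22 -0.11] |rot| 0.5 rows 1.4 q [ 1.08  0.64 -0.65  1.8   0.12  0.68  1.06]
t 1.6667 slide [  34.3   16.5 -142.8] rot [-0.41  0.22 -0.11] |rot| 0.5 rows 3.6 q [ 1.08  0.64 -0.65  1.8   0.12  0.68  1.06]
[ 0.2561867   0.17280011 -0.95105652]
```

>>> arm_command --rot '[[-0.3,0.2,0],[0,0,0],[0,0,0],[0,0,0]]' --slide '[[6,1,-30],[6,1,-28],[6,4,-22],[6,4,-22]]' --gripper '[85,85,85,85]'

```text
clock: 2.0
eef_pos: [542.8, -305.1, 102.3]
tool_rot: [3.128, -0.315, 0.589]
force: [-0.4, -0.0, -0.1]
width: 84.8
```

Run:
```python
from h import *
S,Q=scoopQ(34); g=np.array([547.5,-294,77.2]); z=Q.apply([0,0,1]); 
delta(g+19*z,Q)
im,d,c=cap('wrist','w3')
```

```text
t 2.0 slide [  9.5  14.4 -43.1] rot [0.59 0.42 0.5 ] |rot| 0.9 rows 1.1 q [ 0.97  0.78 -0.54  1.84  0.2   0.47  1.  ]
```

View pics/w3.png

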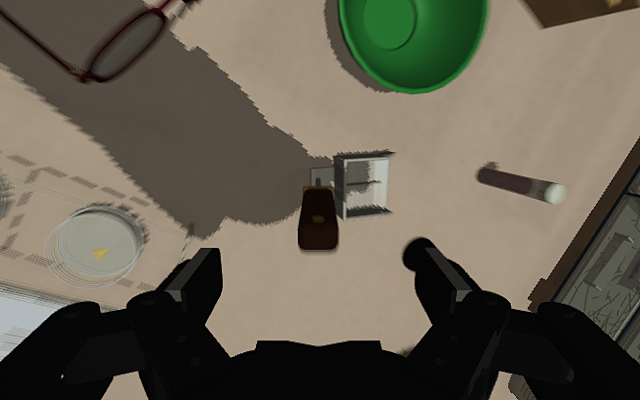

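>>> arm_command --rot '[[0.3,0.2,0.3],[0.2,0.2,0.2],[0,0,0],[0,0,0]]' --slide '[[4,6,-18],[4,6,-18],[2,3,-8],[0,0,0]]' --gripper '[85,85,85,85]'

```text
clock: 2.38
eef_pos: [549.2, -289.9, 52.5]
tool_rot: [-3.135, -0.308, 0.589]
force: [-0.5, 0.9, 0.4]
width: 85.1
```

Run:
```python
from h import *
S,Q=scoopQ(34); g=np.array([547.5,-294,77.2]); z=Q.apply([0,0,1]); 
delta(g+19*z,Q)
im,d,c=cap('wrist','w4')
cv2.imwrite('pics/w4c.png',im[120:,150:500,::-1])
```

```text
t 2.3833 slide [ 3.1 -0.8  6.6] rot [-0.1  -0.48  0.12] |rot| 0.5 rows 0.2 q [ 0.91  0.85 -0.5   1.85  0.22  0.4   0.98]
```

View pics/w4c.png

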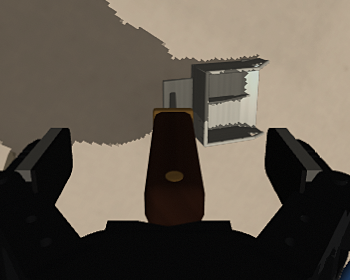

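>>> arm_command --rot '[[0,-0.4,0],[0,0,0],[0,0,0],[0,0,0],[0,0,0]]' --slide '[[3,0,5],[0,0,0],[0,0,0],[0,0,0],[0,0,0]]' --gripper '[85,40,10,10,10]'

```text
clock: 2.85
eef_pos: [553.7, -294.7, 64.2]
tool_rot: [3.134, -0.316, 0.589]
force: [1.6, 0.1, -0.2]
width: 38.1
```

>>> arm_command --rot '[[0,0,0],[0,0,0],[0,0,0],[0,0,0]]' --slide '[[0,0,0],[0,0,0],[0,0,0],[0,0,0]]' --gripper '[10,10,10,10]'

```text
clock: 3.18
eef_pos: [553.1, -295.5, 64.7]
tool_rot: [3.133, -0.315, 0.589]
force: [-0.4, 0.8, -2.2]
width: 19.2
```

Run:
```python
from h import *
s,p,q=cur(); print(p,s['force'],s['torque'],s['width'],R.as_matrix(q)[:,2])
im,d,c=cap('wrist','w5')
cv2.imwrite('pics/w5c.png',im[100:,150:500,::-1])
```

```text
[ 553.09800322 -295.52164676   64.67694319] [-0.44715633  0.75570821 -2.21752293] [-0.26653342  0.35102144  0.00997254] 19.185948407855197 [ 0.26238806  0.16545924 -0.95067121]
```

View pics/w5c.png

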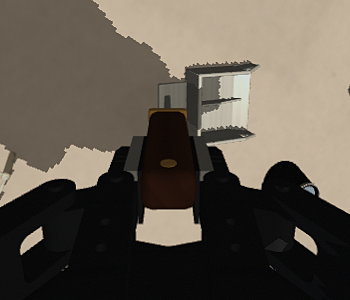

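Run:
```python
from h import *
im,d,c=load('w5')
cv2.imwrite('pics/w5d.png',cv2.resize(im[150:255,290:420,::-1],None,fx=6,fy=6,interpolation=cv2.INTER_CUBIC))
M=R.from_euler('z',33.7,degrees=True); o=np.array([583,-275.4,0])
for l in [(-2,23.5,22.5),(-2,-23.5,22.5),(44,25,5.5),(44,-25,5.5),(0,0,10.5)]:
    print(l,((proj(c,o+M.apply(l))-[290,150]+.4)*6).round())
```

```text
(-2, 23.5, 22.5) [[354. 194.]]
(-2, -23.5, 22.5) [[343. 621.]]
(44, 25, 5.5) [[662. 124.]]
(44, -25, 5.5) [[635. 525.]]
(0, 0, 10.5) [[322. 378.]]
```

View pics/w5d.png

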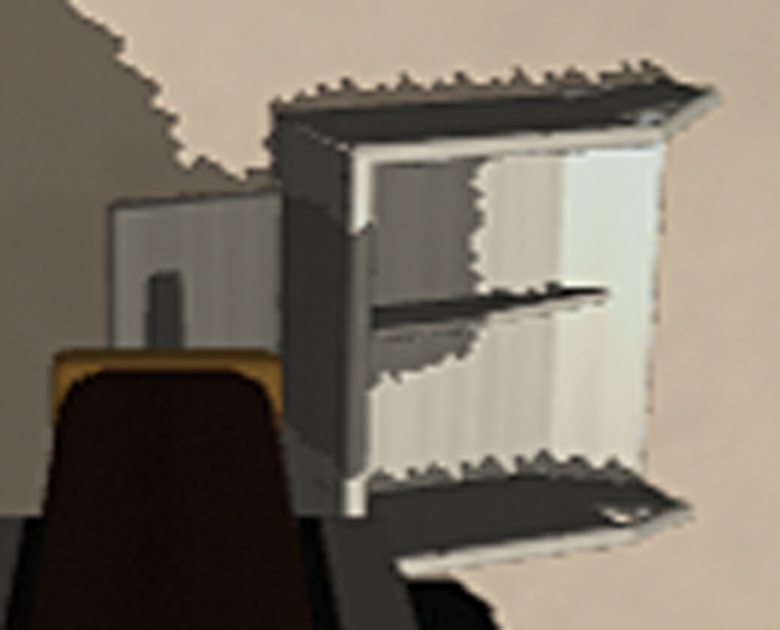

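>>> arm_command --rot '[[0,0,0],[0,0,0],[0,0,0],[0,0,0],[0,0,0]]' --slide '[[0,0,0],[0,0,0],[0,0,0],[-2.5,4,0],[0,0,-4]]' --gripper '[45,45,45,45,45]'

```text
clock: 3.65
eef_pos: [551.5, -291.0, 61.2]
tool_rot: [3.132, -0.317, 0.589]
force: [-0.4, -0.2, -0.3]
width: 45.1
```

>>> arm_command --rot '[[0,0,0],[0,0,0],[0,0,0],[0,0,0],[0,0,0]]' --slide '[[0,0,0],[0,0,0],[0,0,0],[0,0,0],[0,0,0]]' --gripper '[45,10,10,10,10]'

```text
clock: 4.07
eef_pos: [550.8, -290.3, 60.2]
tool_rot: [3.134, -0.316, 0.59]
force: [-0.5, 0.3, -0.5]
width: 19.1
```

>>> arm_command --rot '[[0,0,0],[0,0,0]]' --slide '[[0,0,0],[0,0,0]]' --gripper '[10,10]'

```text
clock: 4.23
eef_pos: [550.8, -290.3, 60.2]
tool_rot: [3.134, -0.316, 0.59]
force: [-0.5, 0.0, -0.9]
width: 19.1
```

Run:
```python
from h import *
s,p,q=cur(); print(s['clock'],p,s['force'],s['torque'],s['width'],q.as_matrix())
im,d,c=cap('wrist','w6')
cv2.imwrite('pics/w6d.png',cv2.resize(im[150:255,290:420,::-1],None,fx=6,fy=6,interpolation=cv2.INTER_CUBIC))
```

```text
4.2333 [ 550.83466423 -290.29883121   60.20694265] [-0.46790349  0.01630231 -0.88786461] [-0.14388384  0.28438465  0.01989129] 19.133701776065138 [[ 0.79002604  0.55392186  0.26273453]
 [ 0.52839542 -0.83253592  0.16637978]
 [ 0.31089733  0.00738336 -0.95041482]]
```

View pics/w6d.png

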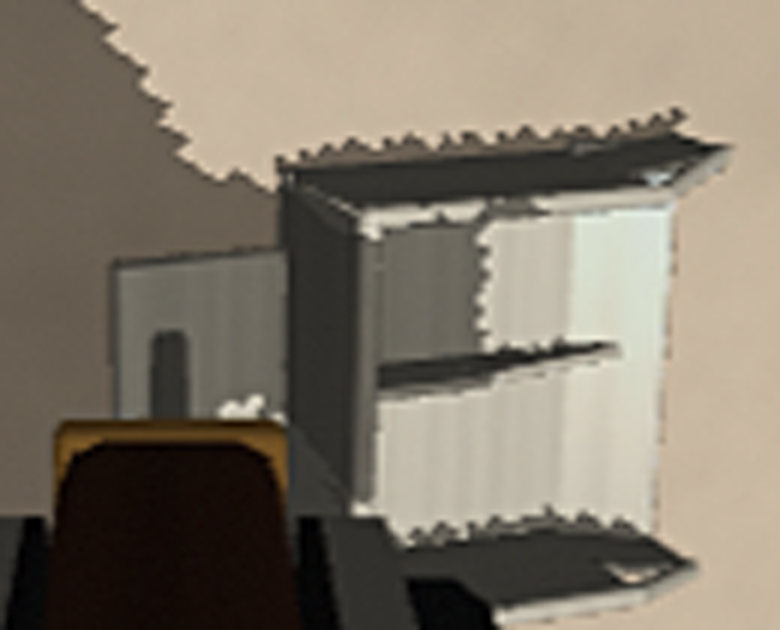

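Run:
```python
from h import *
im,d,c=load('w6')
s,p,q=cur()
S,Q=scoopQ(33.5)
g=p-19*q.apply([0,0,1]); k=(g[2]-77.2)/.951; xs=-40.1-.309*k
M=R.from_euler('z',33.7,degrees=True); o=g-M.apply([xs,0,g[2]]); print('k',k,'orig by kin',o)
pts=[((358,218),(-2,23.5,22.5)),((730,148),(44,25,9)),((697,567),(44,-25,9)),((380,385),(0,0,10.5)),((668,205),(44,22,5.5)),((655,530),(44,-22,5.5))]
L=[a[1] for a in pts]; W=[plane(c,a[0][0]/6+290-.4,a[0][1]/6+150-.4,a[1][2]) for a in pts]
t,a,r=fit2(L,W); print(t,np.degrees(a)); print(r.round(1))
print('in scoop frame diff',M.inv().apply(np.r_[t,0]-o))
```

```text
k 1.1506409144137117 orig by kin [ 579.51777501 -271.01908343    0.        ]
[ 583.25407194 -270.8292613 ] 33.37259141066299
[[-3.1 -1.3]
 [ 1.4  1.8]
 [ 2.3  1. ]
 [ 1.5  3.6]
 [-0.8 -4.5]
 [-1.4 -0.5]]
in scoop frame diff [ 3.21374938 -1.91514022  0.        ]
```

```bash
cat >> h.py <<'E'
import json,os
if os.path.exists('rel.json'):
    _r=json.load(open('rel.json')); C=R.from_quat(_r['C']); OFF=np.array(_r['OFF'])
def tgt(origin,yaw,tip=0,roll=0):
    S=R.from_euler('z',yaw,degrees=True)*R.from_euler('y',tip,degrees=True)*R.from_euler('x',roll,degrees=True)
    Q=S*C.inv(); return np.array(origin)-Q.apply(OFF),Q
def scoop():
    s,p,q=cur(); S=q*C; return p+q.apply(OFF),S.as_euler('ZYX',degrees=True)
def go(origin,yaw,tip=0):
    o,e=scoop(); s=telemetry.read_state(); print('scoop now',o.round(1),'yaw,tip,roll',e.round(1),'F',np.round(s['force'],1),'w',round(s['width'],1))
    delta(*tgt(origin,yaw,tip))
E
python3 - <<'E'
from h import *
import json
s,p,q=cur(); Cc=q.inv()*R.from_euler('z',33.7,degrees=True)
o=np.array([580.5,-271.0,0]); json.dump(dict(C=list(Cc.as_quat()),OFF=list(q.inv().apply(o-p))),open('rel.json','w'))
E
python3 - <<'E'
from h import *
go([510,23,180],-2)
E
```

```text
scoop now [ 580.5 -271.     0. ] yaw,tip,roll [33.7  0.   0. ] F [ 0.1  0.  -0.2] w 19.0
t 4.2833 slide [-76.2 314.9 180. ] rot [  0.    0.  -35.7] |rot| 35.7 rows 9.0 q [ 0.92  0.84 -0.51  1.86  0.22  0.39  0.98]
```

>>> arm_command --rot '[[0,0,0],[0,0,0],[0,0,0],[0,0,0],[0,0,-3]]' --slide '[[0,0,15],[0,0,35],[0,0,35],[0,0,35],[-5,20,30]]' --gripper '[10,10,10,10,10]'

```text
clock: 4.7
eef_pos: [539.4, -272.4, 205.5]
tool_rot: [-3.134, -0.308, 0.526]
force: [1.2, -0.5, -0.1]
width: 19.3
```

>>> arm_command --rot '[[0,0,-5],[0,0,-5],[0,0,-5],[0,0,-5],[0,0,-5]]' --slide '[[-9,36,5],[-9,36,5],[-9,36,5],[-9,36,5],[-9,36,5]]' --gripper '[10,10,10,10,10]'

```text
clock: 5.12
eef_pos: [497.2, -100.4, 237.6]
tool_rot: [3.14, -0.321, 0.068]
force: [0.2, 0.6, -1.6]
width: 19.4
```

Run:
```python
from h import *
go([510,23,180],-2)
```

```text
scoop now [532.8 -98.  177.5] yaw,tip,roll [ 3.9 -0.3  0.3] F [ 0.2  0.6 -1.6] w 19.4
t 5.1167 slide [-22.5 125.    2.6] rot [-0.33  0.25 -5.91] |rot| 5.9 rows 3.1 q [ 0.44  0.31 -0.3   2.17  0.06  0.36  0.18]
```

>>> arm_command --rot '[[0,0,-2],[0,0,-2],[0,0,-1],[0,0,-1],[0,0,0]]' --slide '[[-6,33,0],[-6,33,0],[-6,33,0],[-5,20,0],[0,0,0]]' --gripper '[10,10,10,10,10]'

```text
clock: 5.53
eef_pos: [469.4, 29.3, 239.5]
tool_rot: [-3.14, -0.323, -0.028]
force: [-0.9, -0.7, -0.9]
width: 19.2
```

Run:
```python
from h import *
go([510,23,180],-2)
im,d,c=cap('wrist','w7')
cap('top','t7')
print(proj(c,[[582,23,62]]))
```

```text
scoop now [505.2  28.5 179.5] yaw,tip,roll [-1.5 -0.4  0.5] F [-0.9 -0.7 -0.9] w 19.2
t 5.5333 slide [ 5.2 -4.7  0.7] rot [-0.49  0.41 -0.47] |rot| 0.8 rows 0.2 q [-0.13  0.24 -0.04  2.27  0.23  0.32 -0.41]
[[364.12904101 177.06377437]]
```

View pics/w7.png

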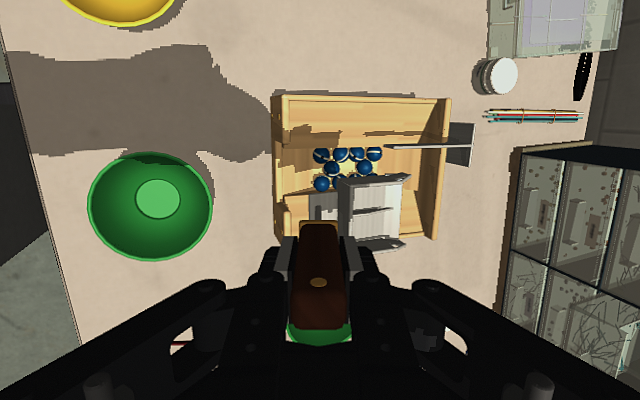

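View pics/t7.png

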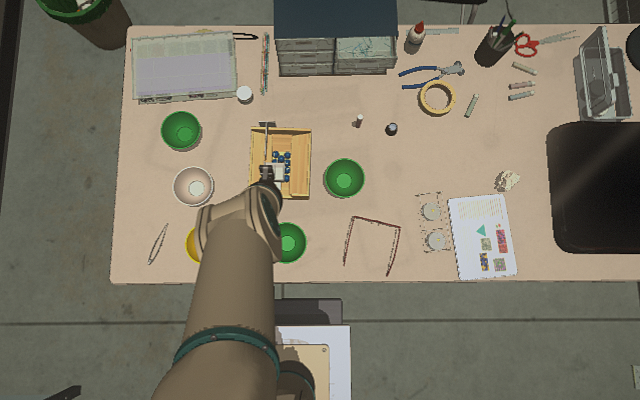

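Run:
```python
from h import *
im,d,c=load('w7')
cv2.imwrite('pics/w7c.png',cv2.resize(im[85:245,260:480,::-1],None,fx=3.6,fy=3.6,interpolation=cv2.INTER_CUBIC))
t=np.array([582,22.8]);M=R.from_euler('z',-1.88,degrees=True)
for l in [(91,81,78),(83,75,78),(-91,81,62),(2,34,92),(2,34,112),(30,34,92),(-91,34,24),(-43,27,8),(91,-81,78),(-91,-81,62),(-43,27,30)]:
    w=np.r_[t,0]+M.apply(l); print(l,((proj(c,w)[0]-[260,85]+.4)*3.6).round())
```

```text
(91, 81, 78) [689.  57.]
(83, 75, 78) [665.  77.]
(-91, 81, 62) [72. 48.]
(2, 34, 92) [437. 230.]
(2, 34, 112) [476. 239.]
(30, 34, 92) [527. 227.]
(-91, 34, 24) [ 49. 216.]
(-43, 27, 8) [186. 229.]
(91, -81, 78) [636. 567.]
(-91, -81, 62) [ 86. 621.]
(-43, 27, 30) [207. 236.]
```

View pics/w7c.png

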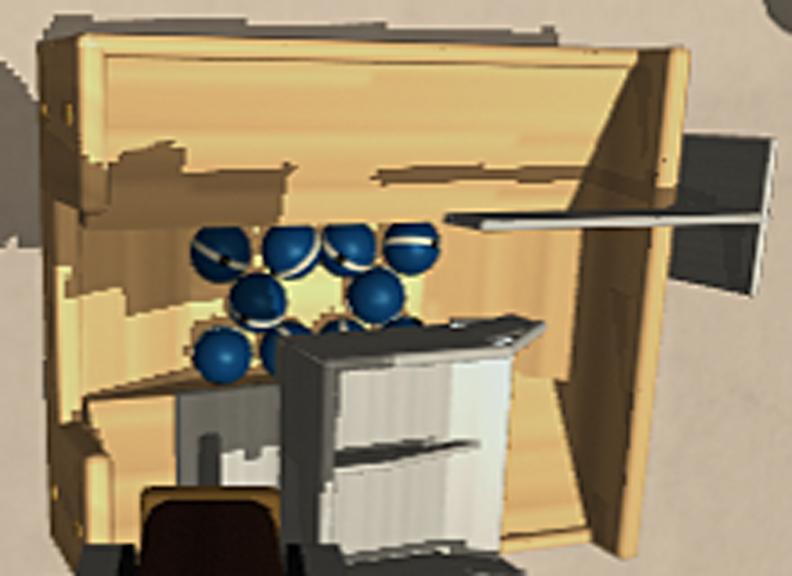

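Run:
```python
from h import *
im,d,c=load('w7')
o,e=scoop(); S=cur()[2]*C; print(o,e)
for l in [(-2,23.5,22.5),(44,25,9),(0,0,10.5),(44,22,5.5)]:
    print(l,((proj(c,o+S.apply(l))[0]-[260,85]+.4)*3.6).round())
pts=[((689,48),(91,81,78)),((637,558),(91,-81,78)),((78,37),(-91,81,62)),((445,216),(2,34,92)),((483,228),(2,34,112))]
L=[a[1] for a in pts]; W=[plane(c,a[0][0]/3.6+260-.4,a[0][1]/3.6+85-.4,a[1][2]) for a in pts]
t,a,r=fit2(L,W); print(t,np.degrees(a)); print(r.round(1))
```

```text
[506.02027358  24.03657599 179.50502081] [-1.82542671 -0.38904065  0.43222188]
(-2, 23.5, 22.5) [333. 388.]
(44, 25, 9) [528. 346.]
(0, 0, 10.5) [312. 497.]
(44, 22, 5.5) [517. 357.]
[583.06158815  25.79537255] -2.0167333834063497
[[-1.5 -0.3]
 [-0.9  0.5]
 [ 0.6 -0.6]
 [ 1.1  0.8]
 [ 0.7 -0.4]]
```

```bash
cat >> h.py <<'E'
BO=np.array([582.3,23.5,0]);BYAW=-2.0
BR=R.from_euler('z',BYAW,degrees=True)
def b2w(l): return BO+BR.apply(l)
def w2b(w): return BR.inv().apply(np.array(w)-BO)
def gob(l,tip=0):
    o,e=scoop(); S=cur()[2]*C; print('in bin: origin',w2b(o).round(1),'lip',w2b(o+S.apply([44,0,5.5])).round(1),'yaw rel',(e[0]-BYAW).round(1)); go(b2w(l),BYAW,tip)
E
python3 - <<'E'
from h import *
gob([-104,0,90],25)
E
```

```text
in bin: origin [-76.3  -2.1 179.5] lip [-32.3  -2.  185.3] yaw rel 0.2
scoop now [506.   24.  179.5] yaw,tip,roll [-1.8 -0.4  0.4] F [ 1.2 -0.2 -1.3] w 19.4
t 5.6333 slide [  1.5   2.6 -80. ] rot [ 0.42 25.39 -0.08] |rot| 25.4 rows 3.6 q [-0.12  0.24 -0.04  2.27  0.23  0.32 -0.4 ]
```

>>> arm_command --rot '[[0,5,0],[0.2,5,0],[0.2,5,0],[0,5,0],[0,5,0]]' --slide '[[0,0.5,-16],[0,0.5,-16],[0,0.5,-16],[1,0.5,-16],[1,0.5,-16]]' --gripper '[10,10,10,10,10]'

```text
clock: 6.05
eef_pos: [470.4, 20.7, 160.4]
tool_rot: [3.137, 0.125, -0.041]
force: [-0.0, -0.4, -0.6]
width: 19.3
```

>>> arm_command --rot '[[0,0,0],[0,0,0],[0,0,0]]' --slide '[[0,0,0],[0,0,0],[0,0,0]]' --gripper '[10,10,10]'

```text
clock: 6.3
eef_pos: [473.0, 14.8, 155.4]
tool_rot: [3.138, 0.131, -0.052]
force: [-1.2, 0.8, -0.9]
width: 19.3
```

Run:
```python
from h import *
gob([-104,0,90],25)
im,d,c=cap('wrist','w8'); o,e=scoop(); S=cur()[2]*C
gob([-104,0,90],25)
cv2.imwrite('pics/w8c.png',cv2.resize(im[85:265,240:460,::-1],None,fx=3.6,fy=3.3,interpolation=cv2.INTER_CUBIC))
for l in [(44,25,5.5),(44,-25,5.5),(-2,23.5,22.5),(0,0,10.5)]: print(l,(proj(c,o+S.apply(l))[0]).round(1))
for l in [(2,34,92),(-91,34,24),(-91,-34,24),(-43,27,8),(-43,27,30),(43,27,30),(-43,-27,30),(43,-27,30),(-83,27,30),(-91,81,62)]: print('b',l,proj(c,b2w(l))[0].round(1))
```

```text
in bin: origin [-103.1  -12.7   85.8] lip [-61.1 -13.5  71.7] yaw rel -1.0
scoop now [478.8  14.4  85.8] yaw,tip,roll [-3.  25.6  0.2] F [-1.2  0.8 -0.9] w 19.3
t 6.3 slide [-1.2 12.9  4.2] rot [-0.25 -0.6   1.11] |rot| 1.3 rows 0.3 q [ 0.02  0.56 -0.14  1.96  0.08  0.76 -0.23]
in bin: origin [-103.4  -13.    86.2] lip [-61.3 -13.8  72.2] yaw rel -1.0
scoop now [478.5  14.1  86.2] yaw,tip,roll [-3.  25.6  0.2] F [-0.7 -0.9 -1.6] w 19.4
t 6.35 slide [-0.9 13.2  3.7] rot [-0.22 -0.58  1.12] |rot| 1.3 rows 0.3 q [ 0.02  0.55 -0.14  1.96  0.08  0.76 -0.23]
(44, 25, 5.5) [402.4 173.6]
(44, -25, 5.5) [397.5 241.5]
(-2, 23.5, 22.5) [350.3 185.9]
(0, 0, 10.5) [344.7 216.9]
b (2, 34, 92) [517.8 142.6]
b (-91, 34, 24) [359.1 134.8]
b (-91, -34, 24) [357.9 213.9]
b (-43, 27, 8) [415.8 141.3]
b (-43, 27, 30) [420.2 143.9]
b (43, 27, 30) [536.5 143.8]
b (-43, -27, 30) [416.1 209.5]
b (43, -27, 30) [526.1 211.7]
b (-83, 27, 30) [368.9 144.1]
b (-91, 81, 62) [359.5  67.9]
```

View pics/w8.png

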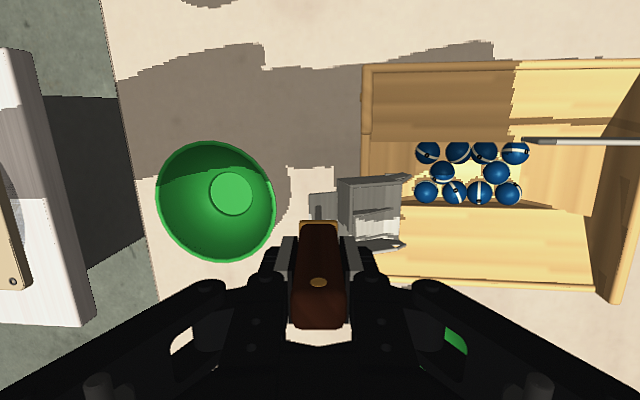

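View pics/w8c.png

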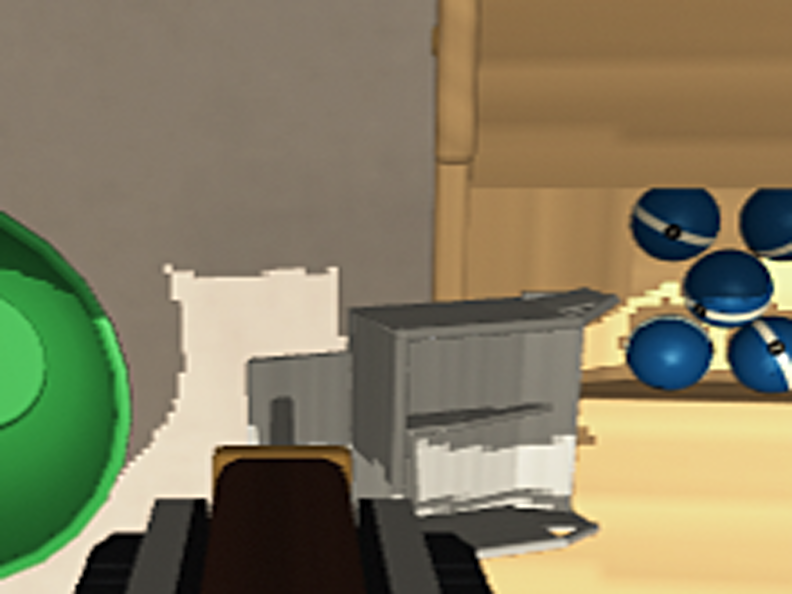

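```bash
sed -i 's/BO=np.array(.*);BYAW/BO=np.array([583.3,25.7,0]);BYAW/' h.py
python3 - <<'E'
from h import *
im,d,c=load('w8')
for u,v in [(427,153),(457,151),(484,151),(516,153),(426,192),(455,193),(481,192),(508,192)]: print(w2b(plane(c,u,v,18)).round(1))
for u,v in [(442,173),(497,174)]: print('top',w2b(plane(c,u,v,31)).round(1))
gob([-106,0,60],25)
E
```

```text
[-36.   16.1  18. ]
[-12.3  17.8  18. ]
[ 8.8 17.8 18. ]
[33.5 16.2 18. ]
[-34.6 -17.1  18. ]
[-10.7 -17.6  18. ]
[ 10.1 -16.4  18. ]
[ 31.5 -16.1  18. ]
top [-25.8   1.9  31. ]
top [15.9  1.4 31. ]
in bin: origin [-104.3  -15.2   86.2] lip [-62.3 -16.   72.2] yaw rel -1.0
scoop now [478.5  14.1  86.2] yaw,tip,roll [-3.  25.6  0.2] F [-0.7 -0.9 -1.6] w 19.4
t 6.35 slide [ -1.9  15.4 -26.3] rot [-0.22 -0.58  1.12] |rot| 1.3 rows 0.7 q [ 0.02  0.55 -0.14  1.96  0.08  0.76 -0.23]
```

>>> arm_command --rot '[[-0.2,-0.5,1.1],[0,0,0],[0,0,0]]' --slide '[[-1,15,-8],[0,0,-9],[0,0,-9]]' --gripper '[10,10,10]'

```text
clock: 6.6
eef_pos: [472.2, 27.6, 133.6]
tool_rot: [3.134, 0.111, -0.037]
force: [0.7, -0.2, -1.9]
width: 19.2
```

Run:
```python
from h import *
gob([-106,0,45],25)
```

```text
in bin: origin [-103.9   -2.3   64.1] lip [-61.5  -2.5  50.9] yaw rel -0.2
scoop now [479.4  27.   64.1] yaw,tip,roll [-2.2 24.5  0. ] F [ 0.7 -0.2 -1.9] w 19.2
t 6.6 slide [ -1.4   2.4 -19. ] rot [0.01 0.53 0.18] |rot| 0.6 rows 0.5 q [-0.02  0.58 -0.14  1.99  0.1   0.68 -0.25]
```

>>> arm_command --rot '[[0,0.5,0.2],[0,0,0],[0,0,0]]' --slide '[[-1,2.5,-10],[-1,0,-10],[0,0,0]]' --gripper '[10,10,10]'

```text
clock: 6.85
eef_pos: [468.7, 29.3, 112.7]
tool_rot: [3.134, 0.119, -0.033]
force: [-0.6, -0.2, -1.1]
width: 19.0
```

Run:
```python
from h import *
gob([-106,0,45],25)
im,d,c=cap('wrist','w9'); o,e=scoop(); S=cur()[2]*C
gob([-106,0,45],25)
cv2.imwrite('pics/w9c.png',cv2.resize(im[100:250,300:500,::-1],None,fx=4,fy=4,interpolation=cv2.INTER_CUBIC))
for l in [(44,25,5.5),(44,-25,5.5),(-2,23.5,22.5)]: print(l,((proj(c,o+S.apply(l))[0]-[300,100]+.4)*4).round())
for l in [(-91,34,24),(-43,27,8),(-43,27,30),(-43,-27,30),(-83,27,30),(-83,-27,30)]: print('b',l,((proj(c,b2w(l))[0]-[300,100]+.4)*4).round())
```

```text
in bin: origin [-108.    -0.8   43.2] lip [-65.8  -0.8  29.6] yaw rel 0.0
scoop now [475.3  28.6  43.2] yaw,tip,roll [-2.  24.9 -0. ] F [-0.6 -0.2 -1.1] w 19.0
t 6.85 slide [2.1 0.7 1.8] rot [ 0.05  0.05 -0.02] |rot| 0.1 rows 0.1 q [-0.02  0.62 -0.13  2.01  0.11  0.64 -0.26]
in bin: origin [-107.5   -0.7   43.8] lip [-65.3  -0.7  30.3] yaw rel 0.0
scoop now [475.9  28.7  43.8] yaw,tip,roll [-2.  24.9 -0. ] F [-0.2  0.  -1.5] w 19.5
t 6.9 slide [1.6 0.6 1.2] rot [ 0.04  0.09 -0.02] |rot| 0.1 rows 0.1 q [-0.02  0.62 -0.13  2.01  0.11  0.64 -0.26]
(44, 25, 5.5) [416. 294.]
(44, -25, 5.5) [396. 566.]
(-2, 23.5, 22.5) [208. 343.]
b (-91, 34, 24) [265. 229.]
b (-43, 27, 8) [524. 259.]
b (-43, 27, 30) [552. 281.]
b (-43, -27, 30) [522. 578.]
b (-83, 27, 30) [312. 275.]
b (-83, -27, 30) [297. 567.]
```

View pics/w9c.png

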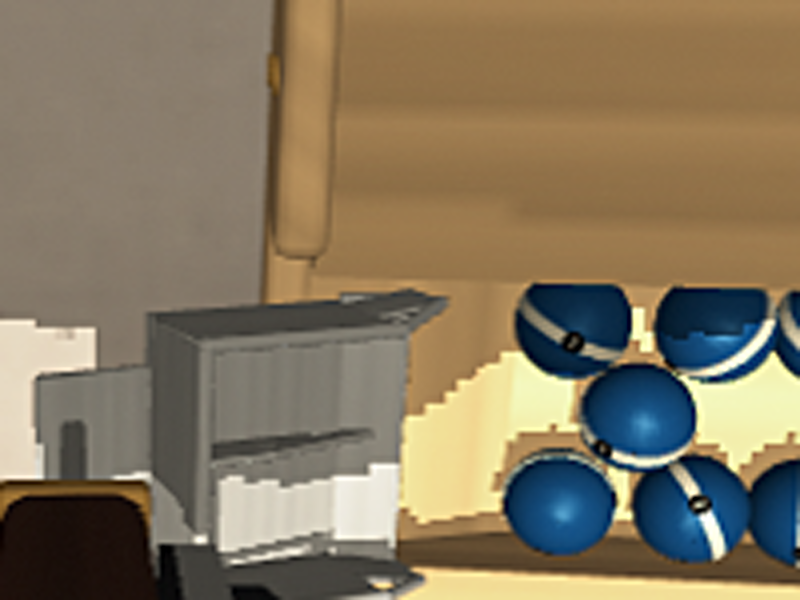

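>>> arm_command --rot '[[0,0,0],[0,0,0],[0,0,0]]' --slide '[[4,1.5,-5],[6,0,-4],[6,0,-4]]' --gripper '[10,10,10]'

```text
clock: 7.15
eef_pos: [486.2, 30.6, 100.8]
tool_rot: [3.133, 0.117, -0.034]
force: [0.4, 0.7, -2.2]
width: 19.3
```

Run:
```python
from h import *
gob([-88,0.8,28],25)
```

```text
in bin: origin [-90.4   1.   31.2] lip [-48.2   1.   17.8] yaw rel -0.0
scoop now [493.   29.9  31.2] yaw,tip,roll [-2.  24.8 -0.1] F [ 0.4  0.7 -2.2] w 19.3
t 7.15 slide [ 2.6 -0.4 -3.2] rot [ 0.06  0.17 -0.01] |rot| 0.2 rows 0.1 q [-0.03  0.65 -0.13  1.97  0.11  0.64 -0.26]
```

>>> arm_command --rot '[[0,0,0],[0,0,0],[0,0,0],[0,0,0]]' --slide '[[4,-0.1,-3],[4,-0.1,-2],[4,-0.1,-2],[3,-0.1,0]]' --gripper '[10,10,10,10]'

```text
clock: 7.48
eef_pos: [500.3, 29.5, 92.8]
tool_rot: [3.132, 0.125, -0.035]
force: [-5.5, -0.1, 4.7]
width: 19.3
```

Run:
```python
from h import *
gob([-66,0.8,23],24)
im,d,c=cap('wrist','w10')
cv2.imwrite('pics/w10c.png',cv2.resize(im[100:250,300:500,::-1],None,fx=4,fy=4,interpolation=cv2.INTER_CUBIC))
```

```text
in bin: origin [-76.8   0.3  23.2] lip [-34.6   0.2   9.4] yaw rel -0.1
scoop now [506.6  28.7  23.2] yaw,tip,roll [-2.1 25.3 -0.2] F [-5.5 -0.1  4.7] w 19.3
t 7.4833 slide [ 9.2 -0.  -0.4] rot [ 0.1  -1.28  0.06] |rot| 1.3 rows 0.2 q [-0.03  0.68 -0.13  1.93  0.11  0.66 -0.26]
```

View pics/w10c.png

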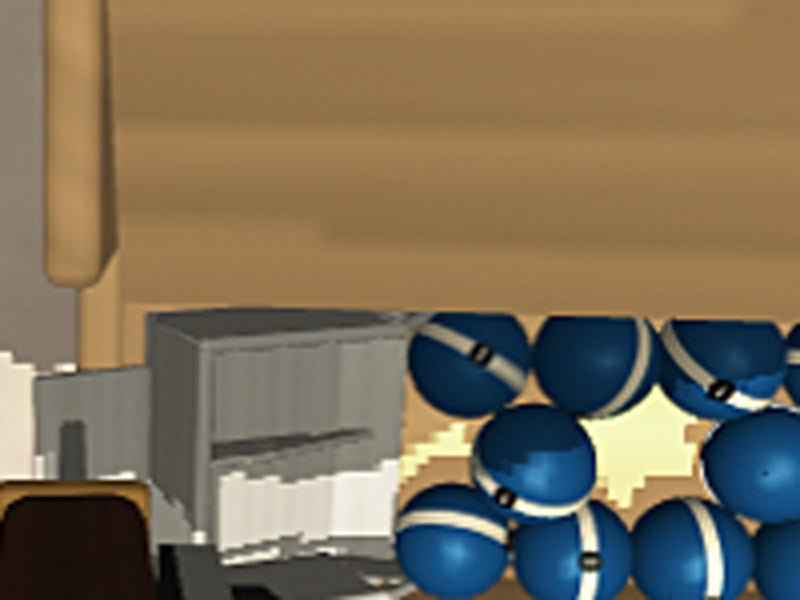

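>>> arm_command --rot '[[0,-0.5,0],[0,-0.5,0],[0,0,0],[0,0,0],[0,0,0]]' --slide '[[5,0.2,0.3],[5,0,0],[5,-0.2,0],[5,-0.2,0],[5,-0.2,0]]' --gripper '[10,10,10,10,10]'

```text
clock: 7.95
eef_pos: [528.2, 29.0, 92.5]
tool_rot: [3.133, 0.105, -0.034]
force: [-0.7, -0.8, -1.0]
width: 19.4
```

Run:
```python
from h import *
gob([-50,0.8,23],24)
```

```text
in bin: origin [-47.5   0.9  23. ] lip [-5.1  0.9 10.1] yaw rel -0.1
scoop now [535.9  28.3  23. ] yaw,tip,roll [-2.1 24.1 -0.1] F [-0.7 -0.8 -1. ] w 19.4
t 7.95 slide [-2.7 -0.1 -0. ] rot [ 0.09 -0.13  0.04] |rot| 0.2 rows 0.1 q [-0.02  0.7  -0.13  1.87  0.12  0.68 -0.25]
```

>>> arm_command --rot '[[0,0,0],[0,0,0],[0,0,0],[0,0,0],[0,0,0]]' --slide '[[4,-0.1,-0.3],[4,-0.1,0],[4,-0.1,0],[4,-0.2,0],[3,0,0]]' --gripper '[10,10,10,10,10]'

```text
clock: 8.37
eef_pos: [545.2, 28.3, 92.2]
tool_rot: [3.131, 0.115, -0.035]
force: [-6.0, 0.4, 5.7]
width: 19.2
```

Run:
```python
from h import *
gob([-20,0.8,23],24)
im,d,c=cap('wrist','w11')
cv2.imwrite('pics/w11c.png',cv2.resize(im[100:250,300:500,::-1],None,fx=4,fy=4,interpolation=cv2.INTER_CUBIC))
```

```text
in bin: origin [-31.2   0.7  22.7] lip [11.1  0.6  9.3] yaw rel -0.1
scoop now [552.2  27.5  22.7] yaw,tip,roll [-2.1 24.7 -0.2] F [-6.   0.4  5.7] w 19.2
t 8.3667 slide [10.3 -0.5  0.2] rot [ 0.14 -0.71  0.06] |rot| 0.7 rows 0.3 q [-0.02  0.73 -0.13  1.82  0.11  0.72 -0.24]
```

View pics/w11c.png

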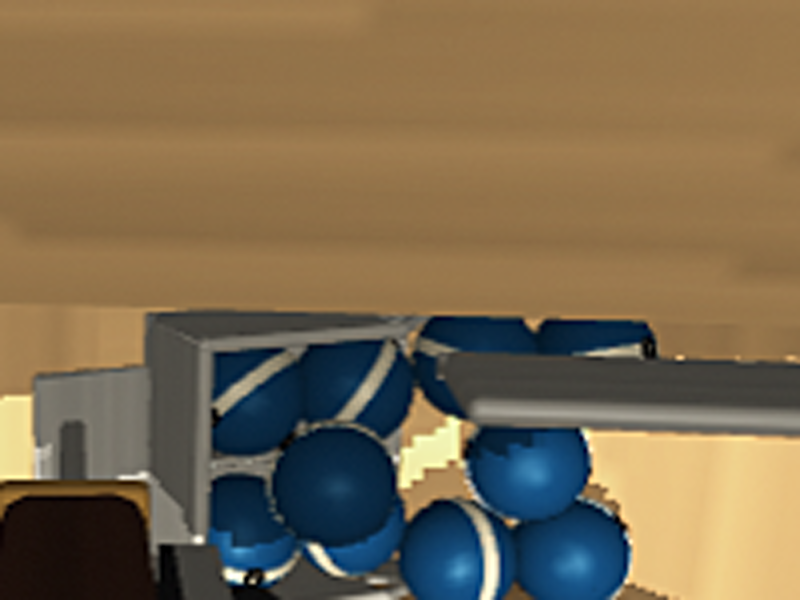

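Run:
```python
from h import *
gob([-24,0.8,25],0)
gob([-24,0.8,69-20],0)
```

```text
in bin: origin [-30.7   0.7  22.7] lip [11.6  0.6  9.3] yaw rel -0.1
scoop now [552.6  27.5  22.7] yaw,tip,roll [-2.1 24.7 -0.2] F [-3.8  0.3  4. ] w 19.2
t 8.4167 slide [-21.7   0.6  -6.9] rot [ -0.71 -24.66   0.09] |rot| 24.7 rows 3.5 q [-0.02  0.73 -0.13  1.82  0.11  0.72 -0.24]
in bin: origin [-30.7   0.7  22.7] lip [11.6  0.6  9.3] yaw rel -0.1
scoop now [552.6  27.5  22.7] yaw,tip,roll [-2.1 24.7 -0.2] F [-3.8  0.3  4. ] w 19.2
t 8.4167 slide [-21.7   0.6  17.1] rot [ -0.71 -24.66   0.09] |rot| 24.7 rows 3.5 q [-0.02  0.73 -0.13  1.82  0.11  0.72 -0.24]
```

>>> arm_command --rot '[[0,-4,0],[0,-4,0],[-0.2,-4,0],[-0.2,-4,0],[-0.2,-4,0]]' --slide '[[-2,0.1,0],[-3.5,0.1,1],[-3.5,0.1,2],[-4,0.1,2],[-4,0.1,2]]' --gripper '[10,10,10,10,10]'

```text
clock: 8.83
eef_pos: [530.2, 25.6, 95.4]
tool_rot: [3.125, -0.178, -0.035]
force: [-4.8, 5.4, -2.4]
width: 19.1
```

Run:
```python
from h import *
gob([-24,0.8,40],0)
im,d,c=cap('wrist','w12')
cv2.imwrite('pics/w12c.png',cv2.resize(im[100:250,300:500,::-1],None,fx=4,fy=4,interpolation=cv2.INTER_CUBIC))
```

```text
in bin: origin [-26.3  -3.   30.9] lip [18.1 -3.2 30.3] yaw rel -0.3
scoop now [556.9  23.6  30.9] yaw,tip,roll [-2.3  7.9 -0.5] F [-4.8  5.4 -2.4] w 19.1
t 8.8333 slide [-6.2  3.4  4.8] rot [ 0.23 -7.93  0.22] |rot| 7.9 rows 1.1 q [-0.08  0.62 -0.07  2.13  0.39  0.24 -0.54]
```

View pics/w12c.png

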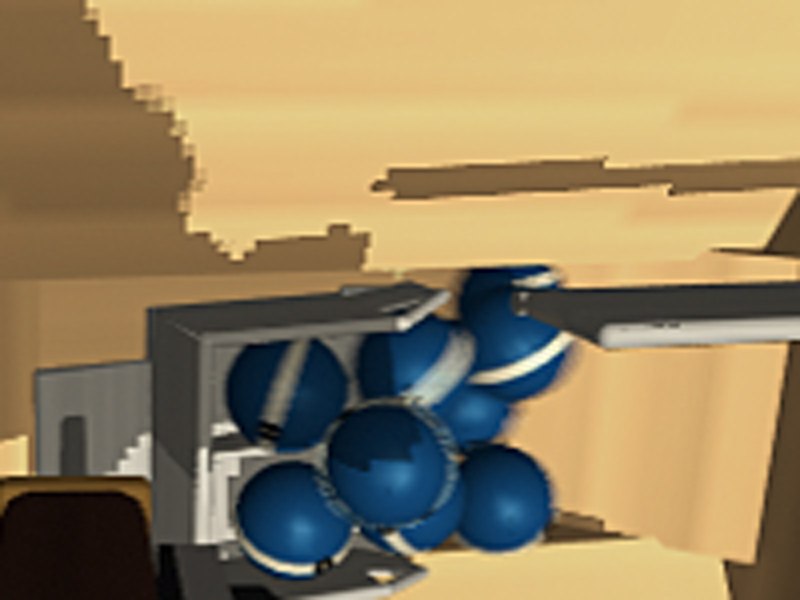

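>>> arm_command --rot '[[0,0,0],[0,-1,0],[0,-1.5,0],[0,-2,0],[0,-2,0]]' --slide '[[0,3,8],[0,0,10],[2,0,10],[3,0,10],[3,0,10]]' --gripper '[10,10,10,10,10]'

```text
clock: 9.3
eef_pos: [543.7, 31.0, 146.7]
tool_rot: [3.132, -0.302, -0.036]
force: [-0.6, -1.0, -2.0]
width: 19.6
```

Run:
```python
from h import *
gob([-10,0.8,62],0)
im,d,c=cap('wrist','w13')
cv2.imwrite('pics/w13c.png',cv2.resize(im[100:250,300:500,::-1],None,fx=4,fy=4,interpolation=cv2.INTER_CUBIC))
```

```text
in bin: origin [-5.2  3.3 85.9] lip [38.9  3.2 90.8] yaw rel -0.2
scoop now [578.2  29.2  85.9] yaw,tip,roll [-2.2  0.8 -0.1] F [-0.6 -1.  -2. ] w 19.6
t 9.3 slide [ -5.7  -2.5 -24.4] rot [ 0.09 -0.79  0.17] |rot| 0.8 rows 0.6 q [-0.01  0.51 -0.2   2.17  0.8   0.23 -0.97]
```

View pics/w13c.png

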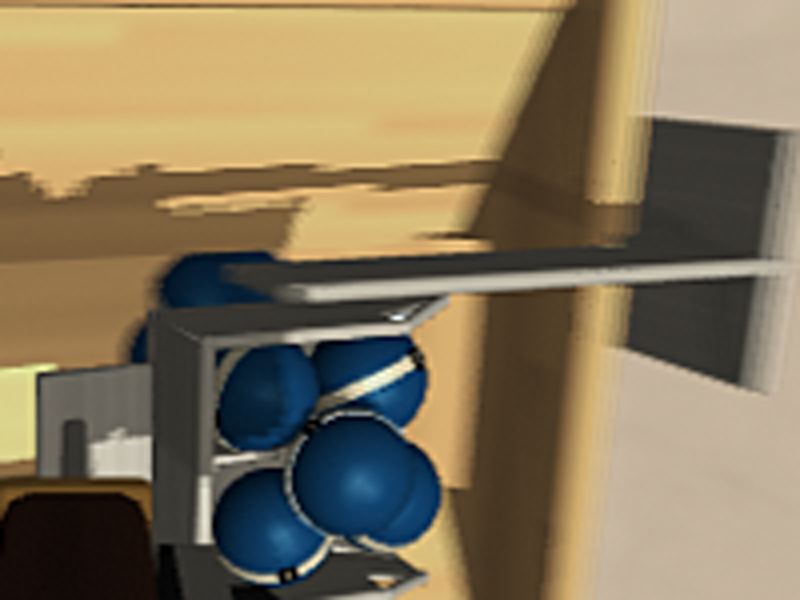

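Run:
```python
from h import *
gob([10,-2,69],0)
```

```text
in bin: origin [-4.1  3.4 87.8] lip [39.9  3.3 92.9] yaw rel -0.1
scoop now [579.3  29.3  87.8] yaw,tip,roll [-2.1  0.5 -0.1] F [ 0.4 -0.8 -0.3] w 18.9
t 9.35 slide [ 13.4  -6.1 -19.1] rot [ 0.07 -0.53  0.13] |rot| 0.6 rows 0.6 q [-0.01  0.51 -0.2   2.18  0.81  0.23 -0.98]
```

>>> arm_command --rot '[[0,0,0],[0,0,0],[0,0,0],[0,0,0],[0,0,0]]' --slide '[[0,-6,0],[5,0,-4],[5,0,-5],[3,0,-5],[0,0,0]]' --gripper '[10,10,10,10,10]'

```text
clock: 9.77
eef_pos: [563.4, 24.5, 138.1]
tool_rot: [3.135, -0.317, -0.039]
force: [0.5, 0.5, -2.5]
width: 19.1
```

Run:
```python
from h import *
gob([10,-2,69],0)
```

```text
in bin: origin [15.6 -2.4 77.9] lip [59.6 -2.6 83.4] yaw rel -0.3
scoop now [598.8  22.8  77.9] yaw,tip,roll [-2.3 -0.   0.1] F [ 0.5  0.5 -2.5] w 19.1
t 9.7667 slide [-5.6  0.5 -8.8] rot [-0.08  0.03  0.29] |rot| 0.3 rows 0.3 q [ 0.04  0.55 -0.23  2.15  0.92  0.23 -1.06]
```

>>> arm_command --rot '[[0,0,0.3],[0,0,0],[0,0,0]]' --slide '[[-4,0,-3],[-1.5,0,-4],[0,0,-1]]' --gripper '[10,10,10]'

```text
clock: 10.02
eef_pos: [560.2, 24.9, 130.0]
tool_rot: [3.137, -0.318, -0.036]
force: [-1.0, -0.3, -1.8]
width: 19.1
```

Run:
```python
from h import *
gob([10,-2,68.5],0)
im,d,c=cap('wrist','w14'); o,e=scoop(); S=cur()[2]*C
gob([10,-2,68.5],0)
f=lambda P:((proj(c,P)[0]-[300,100]+.4)*4).round()
cv2.imwrite('pics/w14c.png',cv2.resize(im[100:250,300:500,::-1],None,fx=4,fy=4,interpolation=cv2.INTER_CUBIC))
for l in [(2,34,92),(2,35.5,112),(2,32.5,92)]: print(l,f(b2w(l)))
for l in [(-2,23.5,22.5),(44,22,5.5)]: print(l,f(o+S.apply(l)))
cap('side','s14')
im=load('s14')[0]; cv2.imwrite('pics/s14c.png',cv2.resize(im[90:200,225:385,::-1],None,fx=5,fy=5,interpolation=cv2.INTER_CUBIC))
```

```text
in bin: origin [12.4 -1.9 69.8] lip [56.4 -1.9 75.4] yaw rel -0.1
scoop now [595.6  23.4  69.8] yaw,tip,roll [-2.1 -0.1  0.2] F [-1.  -0.3 -1.8] w 19.1
t 10.0167 slide [-2.3  0.1 -1.2] rot [-0.16  0.11  0.07] |rot| 0.2 rows 0.1 q [ 0.06  0.57 -0.27  2.16  1.07  0.24 -1.21]
in bin: origin [12.5 -1.9 69.8] lip [56.5 -2.  75.4] yaw rel -0.1
scoop now [595.7  23.3  69.8] yaw,tip,roll [-2.1 -0.1  0.2] F [-0.2 -0.4 -0.9] w 19.4
t 10.0667 slide [-2.4  0.1 -1.2] rot [-0.15  0.11  0.07] |rot| 0.2 rows 0.1 q [ 0.06  0.57 -0.27  2.16  1.07  0.24 -1.21]
(2, 34, 92) [153. 262.]
(2, 35.5, 112) [209. 275.]
(2, 32.5, 92) [152. 273.]
(-2, 23.5, 22.5) [205. 343.]
(44, 22, 5.5) [412. 311.]
```

View pics/w14c.png

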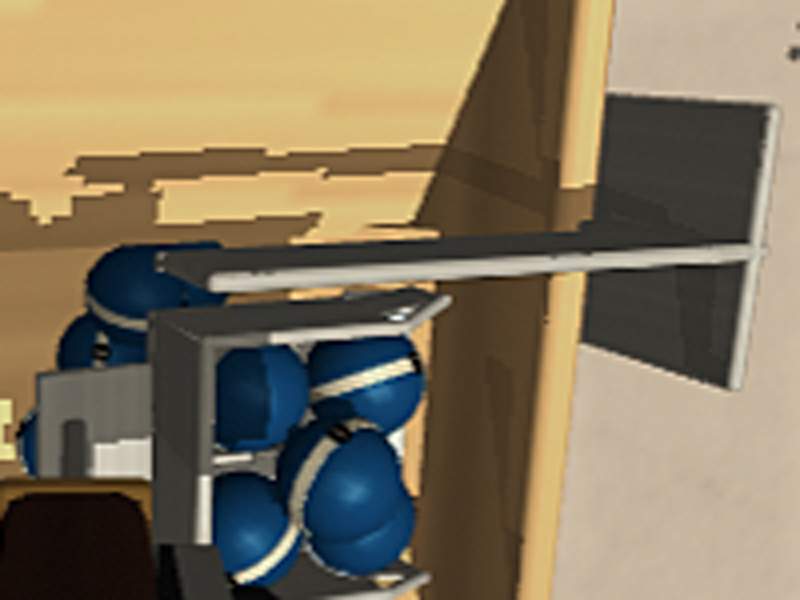

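View pics/s14c.png

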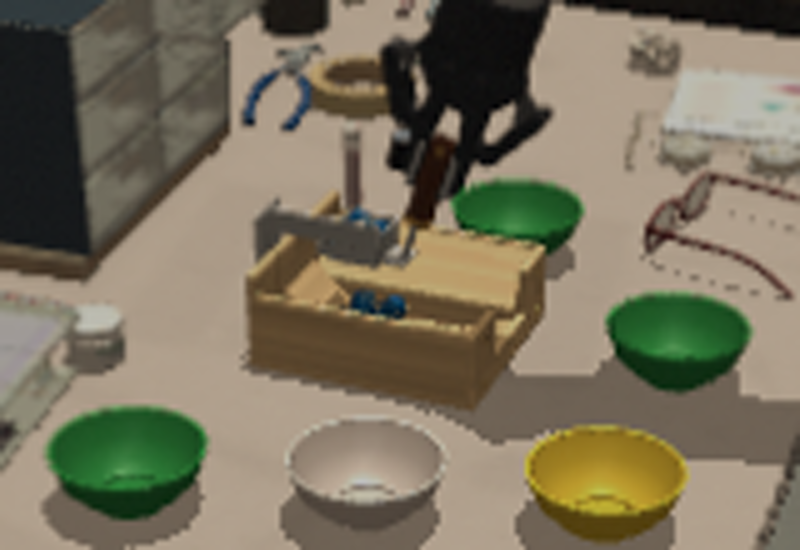

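>>> arm_command --rot '[[-0.1,0,0.1],[0,0,0],[0,0,0]]' --slide '[[-2,0,-1.4],[0,1.5,0],[0,0,0]]' --gripper '[10,10,10]'

```text
clock: 10.37
eef_pos: [559.4, 26.7, 129.4]
tool_rot: [3.135, -0.319, -0.034]
force: [0.8, -0.5, -1.9]
width: 19.1
```

Run:
```python
from h import *
gob([10.5,-2,68.3],0)
```

```text
in bin: origin [11.7 -0.1 69.3] lip [55.7 -0.1 74.9] yaw rel 0.0
scoop now [595.   25.1  69.3] yaw,tip,roll [-2.  -0.2  0.1] F [ 0.8 -0.5 -1.9] w 19.1
t 10.3667 slide [-1.1 -1.7 -0.9] rot [-0.07  0.18 -0.01] |rot| 0.2 rows 0.1 q [ 0.06  0.57 -0.27  2.16  1.1   0.24 -1.24]
```

>>> arm_command --rot '[[0,0.2,0],[0,0,0],[0,0,0]]' --slide '[[-1,4,-1.2],[0,4,0],[0,4,0]]' --gripper '[10,10,10]'

```text
clock: 10.62
eef_pos: [559.0, 38.8, 128.7]
tool_rot: [3.135, -0.316, -0.036]
force: [0.4, 0.5, -1.5]
width: 18.8
```

Run:
```python
from h import *
gob([10.5,20,68.3],0)
```

```text
in bin: origin [10.7 11.9 68.5] lip [54.7 11.8 74. ] yaw rel -0.1
scoop now [594.4  37.2  68.5] yaw,tip,roll [-2.1 -0.   0.1] F [ 0.4  0.5 -1.5] w 18.8
t 10.6167 slide [ 0.1  8.1 -0.2] rot [-0.05  0.02  0.1 ] |rot| 0.1 rows 0.2 q [ 0.03  0.57 -0.28  2.16  1.09  0.25 -1.26]
```

>>> arm_command --rot '[[0,0,0],[0,0,0],[0,0,0]]' --slide '[[0.1,4,-0.2],[0.1,4,0],[0.1,4,0]]' --gripper '[10,10,10]'

```text
clock: 10.87
eef_pos: [559.5, 52.8, 128.7]
tool_rot: [3.135, -0.317, -0.035]
force: [0.0, -0.3, -2.6]
width: 18.9
```

>>> arm_command --rot '[[0,0,0],[0,0,0]]' --slide '[[0.1,4,0],[0.1,4,0]]' --gripper '[10,10]'

```text
clock: 11.03
eef_pos: [559.7, 62.1, 128.7]
tool_rot: [3.135, -0.317, -0.034]
force: [-0.3, -0.5, -2.0]
width: 19.4
```

Run:
```python
from h import *
gob([10.5,40,68.3],0)
im,d,c=cap('wrist','w15')
cv2.imwrite('pics/w15c.png',cv2.resize(im[100:270,280:480,::-1],None,fx=4,fy=3.5,interpolation=cv2.INTER_CUBIC))
```

```text
in bin: origin [10.5 35.2 68.5] lip [54.5 35.2 74. ] yaw rel -0.0
scoop now [595.1  60.6  68.5] yaw,tip,roll [-2.  -0.   0.1] F [-0.3 -0.5 -2. ] w 19.4
t 11.0333 slide [ 0.2  4.8 -0.2] rot [-0.08  0.03  0.01] |rot| 0.1 rows 0.1 q [-0.02  0.57 -0.27  2.15  1.09  0.26 -1.3 ]
```

View pics/w15c.png

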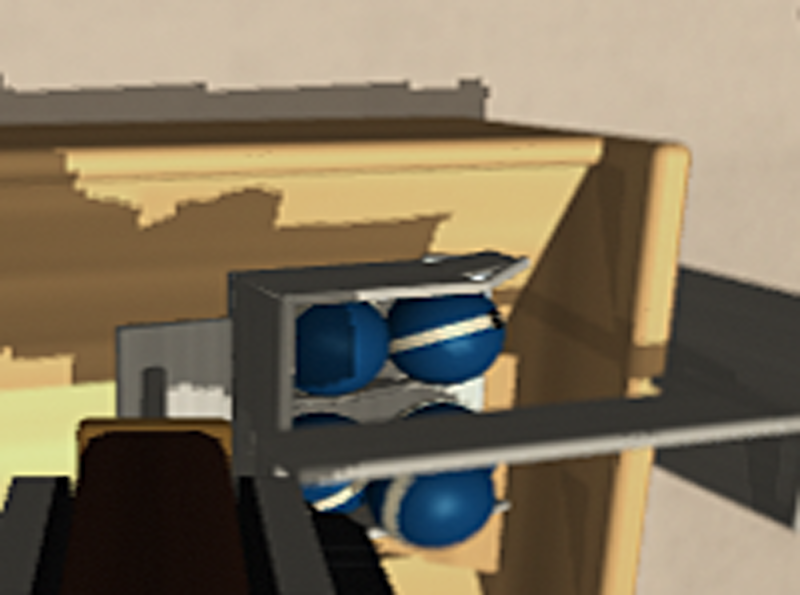

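>>> arm_command --rot '[[0,0,0],[0,0,0],[0,0,0]]' --slide '[[0.1,3,-0.2],[0.1,3,0],[0.1,3,0]]' --gripper '[10,10,10]'

```text
clock: 11.33
eef_pos: [558.7, 67.9, 127.5]
tool_rot: [3.129, -0.314, -0.038]
force: [-0.3, -0.9, -1.6]
width: 19.0
```

>>> arm_command --rot '[[0,0,0],[0,0,0],[0,0,0]]' --slide '[[0.1,3,0],[0.1,3,0],[0.1,3,0]]' --gripper '[10,10,10]'

```text
clock: 11.58
eef_pos: [559.7, 80.1, 127.9]
tool_rot: [3.133, -0.315, -0.036]
force: [0.5, 0.3, -1.5]
width: 19.2
```

Run:
```python
from h import *
gob([10.5,60,68.3],0)
im,d,c=cap('wrist','w16')
cv2.imwrite('pics/w16c.png',cv2.resize(im[100:270,280:480,::-1],None,fx=4,fy=3.5,interpolation=cv2.INTER_CUBIC))
```

```text
in bin: origin [ 9.8 53.  67.6] lip [53.8 52.8 73. ] yaw rel -0.2
scoop now [594.9  78.3  67.6] yaw,tip,roll [-2.2  0.1 -0.1] F [ 0.5  0.3 -1.5] w 19.2
t 11.5833 slide [0.9 6.8 0.7] rot [ 0.05 -0.07  0.18] |rot| 0.2 rows 0.2 q [-0.06  0.58 -0.27  2.14  1.08  0.28 -1.33]
```

View pics/w16c.png

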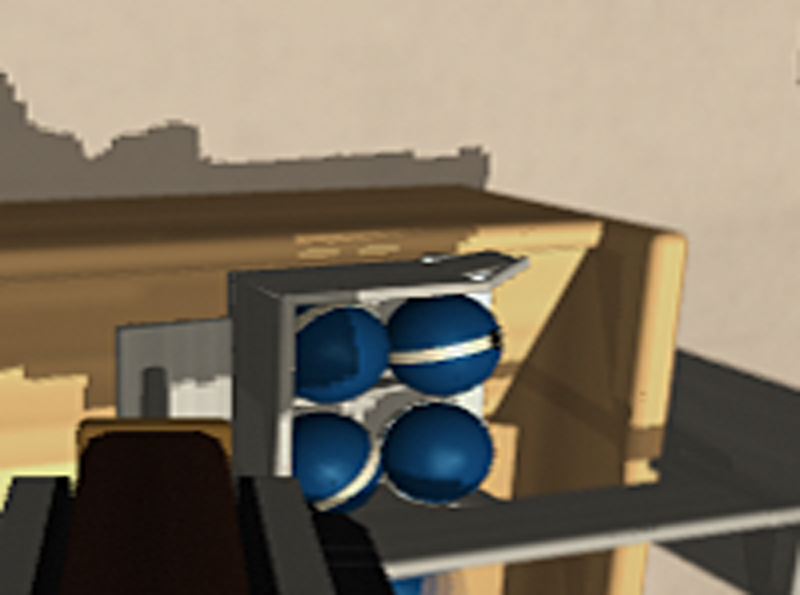

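>>> arm_command --rot '[[0,0,0],[0,0,0],[0,0,0],[0,0,0]]' --slide '[[0.5,3,0.2],[0.1,3,0],[0.1,4,0],[0.1,4,0]]' --gripper '[10,10,10,10]'

```text
clock: 11.97
eef_pos: [561.1, 97.6, 128.7]
tool_rot: [3.136, -0.317, -0.035]
force: [0.7, -0.7, -1.2]
width: 19.4
```

Run:
```python
from h import *
gob([10.5,75,68.3],0)
im,d,c=cap('wrist','w17')
cv2.imwrite('pics/w17c.png',cv2.resize(im[100:270,280:480,::-1],None,fx=4,fy=3.5,interpolation=cv2.INTER_CUBIC))
```

```text
in bin: origin [10.7 70.8 68.5] lip [54.7 70.8 74. ] yaw rel -0.0
scoop now [596.5  96.1  68.5] yaw,tip,roll [-2.  -0.   0.1] F [ 0.7 -0.7 -1.2] w 19.4
t 11.9667 slide [-0.1  4.3 -0.1] rot [-0.11  0.03  0.02] |rot| 0.1 rows 0.1 q [-0.09  0.58 -0.28  2.13  1.07  0.3  -1.35]
```

View pics/w17c.png

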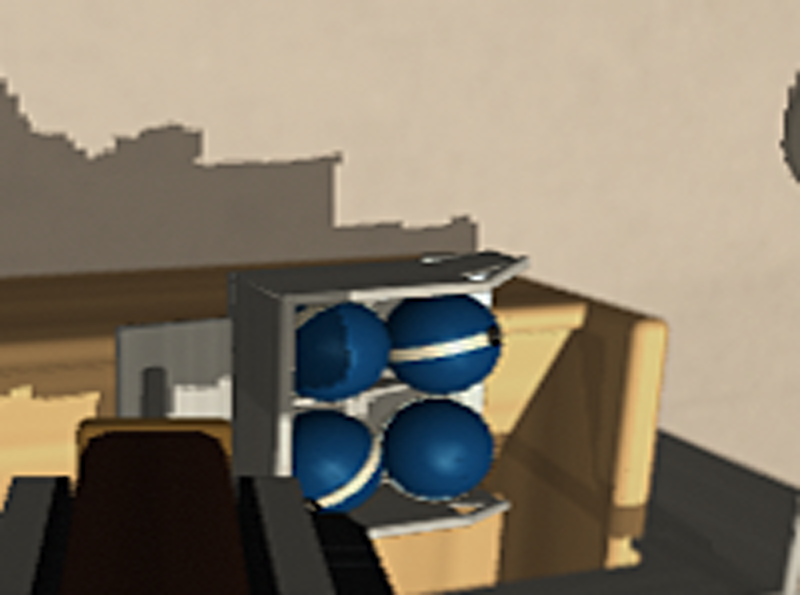

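>>> arm_command --rot '[[0,0,0],[0,0,0],[0,0,0],[0,0,0],[0,0,0]]' --slide '[[0,4,2],[-3,8,5],[-7,12,6],[-9,14,6],[-9,14,6]]' --gripper '[10,10,10,10,10]'

```text
clock: 12.43
eef_pos: [531.9, 151.5, 154.7]
tool_rot: [3.135, -0.315, -0.039]
force: [0.4, -0.1, -1.9]
width: 19.6
```

Run:
```python
from h import *
go([470,258,110],-2,0)
```

```text
scoop now [567.1 149.7  94.4] yaw,tip,roll [-2.3  0.1  0.1] F [ 0.4 -0.1 -1.9] w 19.6
t 12.4333 slide [-97.2 108.2  15.6] rot [-0.07 -0.05  0.29] |rot| 0.3 rows 3.6 q [-0.18  0.52 -0.33  2.14  0.99  0.38 -1.4 ]
```

>>> arm_command --rot '[[0,0,0],[0,0,0],[0,0,0],[0,0,0],[0,0,0]]' --slide '[[-11,13,3],[-12,13,2],[-12,13,2],[-12,13,1],[-12,12,0]]' --gripper '[10,10,10,10,10]'

```text
clock: 12.85
eef_pos: [467.9, 225.5, 168.1]
tool_rot: [-3.14, -0.32, -0.037]
force: [0.0, 1.2, -1.2]
width: 19.0
```

Run:
```python
from h import *
go([470,258,110],-2,0)
```

```text
scoop now [503.5 224.4 108. ] yaw,tip,roll [-2.1 -0.2  0.5] F [ 0.   1.2 -1.2] w 19.0
t 12.85 slide [-33.2  34.1   2.2] rot [-0.49  0.24  0.06] |rot| 0.5 rows 1.2 q [-0.4   0.47 -0.33  2.2   0.99  0.43 -1.61]
```

>>> arm_command --rot '[[0,0,0],[0,0,0],[0,0,0],[0,0,0],[0,0,0]]' --slide '[[-9,10,1],[-8,8,1],[-6,6,0],[-3,3,0],[0,0,0]]' --gripper '[10,10,10,10,10]'

```text
clock: 13.27
eef_pos: [433.7, 263.4, 173.5]
tool_rot: [-3.132, -0.321, -0.026]
force: [0.5, 0.4, -2.1]
width: 19.3
```

Run:
```python
from h import *
im,d,c=cap('wrist','w18')
go([470,258,110],-2,0)
o,e=scoop(); S=cur()[2]*C; P=o+S.apply([44,0,5.5]); print(P,proj(c,P))
```

```text
scoop now [469.8 262.7 113.4] yaw,tip,roll [-1.3 -0.3  0.9] F [ 0.2 -0.6 -2.2] w 19.3
t 13.3167 slide [ 0.5 -3.4 -3.3] rot [-0.9   0.31 -0.71] |rot| 1.2 rows 0.2 q [-0.5   0.45 -0.34  2.21  0.98  0.46 -1.7 ]
[513.75977758 261.66830104 119.14919281] [[400.69645072 208.55587819]]
```

View pics/w18.png

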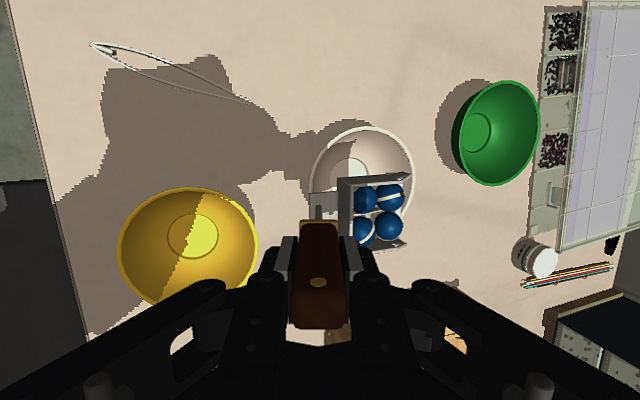

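Run:
```python
from h import *
im,d,c=load('w18')
for u,v in [(361,180),(309,180),(414,180),(361,127)]: print(plane(c,u,v,44).round(1))
# target: lip about at (512,258), tip t
for tip,z in [(20,75),(40,62),(65,58)]:
    S=R.from_euler('zy',[0,tip],degrees=True)
    l=R.from_euler('z',-2,degrees=True).apply(R.from_euler('y',tip,degrees=True).apply([44,0,5.5]))
    o=np.array([510,258,z])-l; print(tip,o); go(o,-2,tip)
```

```text
[519.  267.4  44. ]
[469.4 271.8  44. ]
[575.9 262.3  44. ]
[518.6 314.9  44. ]
20 [466.79874697 259.508621    84.88057689]
scoop now [469.8 262.7 113.4] yaw,tip,roll [-1.3 -0.3  0.9] F [ 0.2 -0.6 -2.2] w 19.3
t 13.3167 slide [ 20.1  -2.6 -19.9] rot [-0.32 20.3  -0.55] |rot| 20.3 rows 2.9 q [-0.5   0.45 -0.34  2.21  0.98  0.46 -1.7 ]
40 [472.78139904 259.29970219  86.06941039]
scoop now [469.8 262.7 113.4] yaw,tip,roll [-1.3 -0.3  0.9] F [ 0.2 -0.6 -2.2] w 19.3
t 13.3167 slide [ 50.3  -3.7 -18.5] rot [ 0.28 40.29 -0.36] |rot| 40.3 rows 5.7 q [-0.5   0.45 -0.34  2.21  0.98  0.46 -1.7 ]
65 [486.43446789 258.82292651  95.55314219]
scoop now [469.8 262.7 113.4] yaw,tip,roll [-1.3 -0.3  0.9] F [ 0.2 -0.6 -2.2] w 19.3
t 13.3167 slide [ 91.9  -5.1 -20.4] rot [ 1.06 65.28 -0.12] |rot| 65.3 rows 9.2 q [-0.5   0.45 -0.34  2.21  0.98  0.46 -1.7 ]
```

>>> arm_command --rot '[[-0.2,4,-0.2],[-0.1,4,-0.2],[-0.1,4,-0.1],[0,4,0]]' --slide '[[4,-1,-5],[4,-0.5,-5],[4,-0.5,-5],[4,0,-5]]' --gripper '[10,10,10,10]'

```text
clock: 13.65
eef_pos: [445.6, 261.4, 154.5]
tool_rot: [3.134, -0.031, -0.021]
force: [1.5, 0.6, -2.6]
width: 19.2
```

Run:
```python
from h import *
o,e=scoop(); S=cur()[2]*C; print('lip',o+S.apply([44,0,5.5]))
go([473,260.5,86],-2,40)
```

```text
lip [506.37093429 259.60119765  79.66577681]
scoop now [462.6 260.6  86.8] yaw,tip,roll [-1.3 16.3 -0. ] F [ 1.5  0.6 -2.6] w 19.2
t 13.65 slide [39.  -0.9  0.4] rot [ 0.69 23.65 -0.7 ] |rot| 23.7 rows 3.3 q [-0.19  0.6  -0.61  1.97  0.56  0.72 -1.18]
```

>>> arm_command --rot '[[0.1,5,-0.1],[0.1,5,-0.1],[0.1,5,-0.1],[0.1,5,-0.1],[0.1,4,-0.1]]' --slide '[[8,-0.2,0],[8,-0.2,0],[8,-0.2,0],[8,-0.2,0],[7,-0.2,0]]' --gripper '[10,10,10,10,10]'

```text
clock: 14.07
eef_pos: [489.0, 253.3, 155.0]
tool_rot: [3.134, 0.411, -0.039]
force: [0.0, -0.2, -2.4]
width: 19.3
```

Run:
```python
from h import *
o,e=scoop(); S=cur()[2]*C; print('lip',o+S.apply([44,0,5.5]))
go([487,260,97],-2,65)
cap('wrist','w19')
```

```text
lip [511.93874118 251.95435771  61.38628919]
scoop now [475.4 253.4  86.5] yaw,tip,roll [-2.3 41.6 -0.1] F [ 0.  -0.2 -2.4] w 19.3
t 14.0667 slide [37.6  5.7 -0.5] rot [ 0.92 23.34  0.27] |rot| 23.4 rows 3.3 q [-0.03  0.88 -0.73  1.51  0.31  1.26 -0.83]
```

View pics/w19.png

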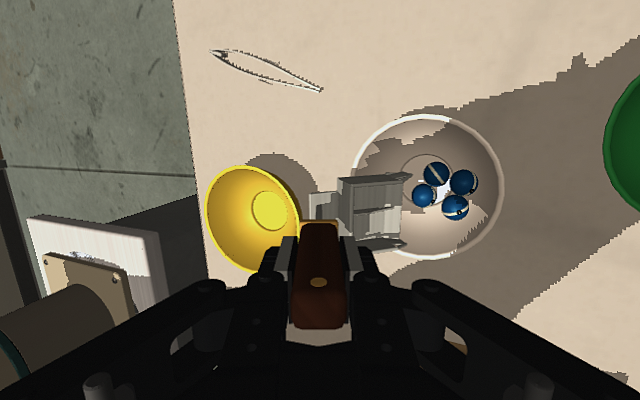

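>>> arm_command --rot '[[0,0,0],[0,-3,0],[0,-6,0],[0,-6,0],[0,-6,0]]' --slide '[[0,0,20],[0,0,30],[5,-5,20],[8,-10,10],[8,-10,5]]' --gripper '[10,10,10,10,10]'

```text
clock: 14.53
eef_pos: [522.7, 218.6, 229.8]
tool_rot: [-3.132, 0.043, -0.062]
force: [0.7, 0.0, -1.3]
width: 19.3
```

Run:
```python
from h import *
go([610,158,90],-2,0)
```

```text
scoop now [534.6 218.7 161. ] yaw,tip,roll [-3.3 20.6  1.1] F [ 0.7  0.  -1.3] w 19.3
t 14.5333 slide [ 52.  -59.  -79.5] rot [ -2.   -20.52   1.49] |rot| 20.7 rows 2.9 q [ 0.02  0.61 -0.72  1.71  0.42  1.01 -0.9 ]
```

>>> arm_command --rot '[[-0.4,-4.2,0.3],[-0.4,-4.2,0.3],[-0.4,-4.2,0.3],[-0.4,-4.2,0.3],[-0.4,-3,0.3]]' --slide '[[11,-12,-8],[11,-12,-8],[11,-12,-10],[11,-12,-10],[6,-8,-10]]' --gripper '[10,10,10,10,10]'

```text
clock: 14.95
eef_pos: [576.7, 155.3, 190.4]
tool_rot: [3.137, -0.333, -0.038]
force: [0.8, -1.0, -2.8]
width: 19.2
```

Run:
```python
from h import *
go([610,158,60],-2,0)
cap('wrist','w20')
```

```text
scoop now [613.1 153.7 130.8] yaw,tip,roll [-2.2 -1.   0.2] F [ 0.8 -1.  -2.8] w 19.2
t 14.95 slide [ -2.1   4.3 -70.2] rot [-0.14  0.99  0.17] |rot| 1.0 rows 1.7 q [-0.08  0.52 -0.45  2.01  0.86  0.5  -1.22]
```

View pics/w20.png

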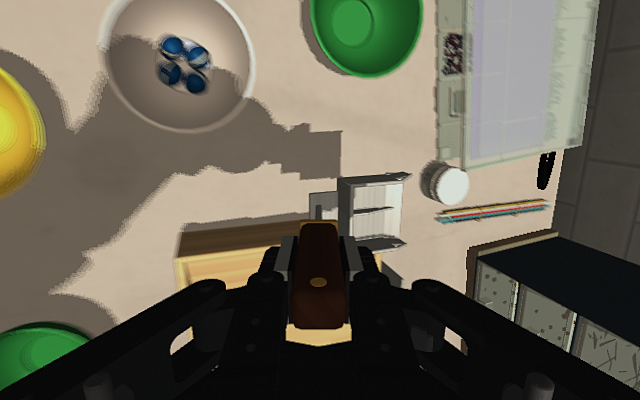

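>>> arm_command --rot '[[-0.1,0.5,0.1],[0,0.4,0.1],[0,0,0],[0,0,0],[0,0,0]]' --slide '[[-2,6,-10],[-1,3,-20],[0,0,-20],[0,0,-18],[0,0,-12]]' --gripper '[10,10,10,10,10]'

```text
clock: 15.42
eef_pos: [572.7, 157.1, 108.1]
tool_rot: [3.126, -0.316, -0.04]
force: [-0.1, -0.3, -1.1]
width: 18.8
```

Run:
```python
from h import *
go([610,162,0],-2,0)
```

```text
scoop now [608.  154.7  47.8] yaw,tip,roll [-2.5  0.  -0.4] F [-0.1 -0.3 -1.1] w 18.8
t 15.4167 slide [  1.9   6.6 -47.9] rot [ 0.44 -0.04  0.5 ] |rot| 0.7 rows 1.2 q [-0.23  0.64 -0.25  2.07  1.09  0.34 -1.48]
```

>>> arm_command --rot '[[0.2,0,0.2],[0.1,0,0.1],[0,0,0],[0,0,0],[0,0,0]]' --slide '[[1,5,-10],[0,2,-12],[0,0,-8],[0,0,-5],[0,0,-3]]' --gripper '[10,10,10,10,10]'

```text
clock: 15.83
eef_pos: [575.3, 162.3, 65.9]
tool_rot: [3.126, -0.312, -0.039]
force: [0.2, 0.1, -1.2]
width: 18.9
```

Run:
```python
from h import *
go([610,162,0],-2,0)
```

```text
scoop now [610.4 159.9   5.6] yaw,tip,roll [-2.5  0.2 -0.4] F [ 0.2  0.1 -1.2] w 18.9
t 15.8333 slide [-0.6  1.3 -5.7] rot [ 0.4  -0.24  0.46] |rot| 0.7 rows 0.1 q [-0.29  0.72 -0.17  2.07  1.3   0.27 -1.7 ]
```

>>> arm_command --rot '[[0.3,-0.2,0.2],[0,0,0],[0,0,0],[0,0,0]]' --slide '[[0,0,-2.5],[0,0,-2],[0,0,-1.5],[0,0,0]]' --gripper '[10,10,10,10]'

```text
clock: 16.17
eef_pos: [576.9, 162.2, 60.6]
tool_rot: [3.132, -0.317, -0.04]
force: [-0.5, -1.2, -2.1]
width: 18.9
```

Run:
```python
from h import *
go([610,162,0],-2,0)
```

```text
scoop now [6.123e+02 1.602e+02 4.000e-01] yaw,tip,roll [-2.4 -0.1 -0.1] F [-0.5 -1.2 -2.1] w 18.9
t 16.1667 slide [-2.2  1.4 -0.4] rot [0.1  0.07 0.38] |rot| 0.4 rows 0.1 q [-0.29  0.73 -0.17  2.08  1.38  0.26 -1.77]
```

>>> arm_command --rot '[[0,0,0],[0,0,0]]' --slide '[[0,0,-0.8],[0,0,-0.3]]' --gripper '[10,10]'

```text
clock: 16.33
eef_pos: [577.9, 162.2, 60.3]
tool_rot: [3.132, -0.319, -0.041]
force: [0.2, 0.1, -1.3]
width: 19.2
```

>>> arm_command --rot '[[0,0,0],[0,0,0],[0,0,0],[0,0,0],[0,0,0]]' --slide '[[0,0,0],[0,0,0],[0,0,0],[0,0,0],[0,0,0]]' --gripper '[25,40,60,60,60]'

```text
clock: 16.75
eef_pos: [579.6, 162.2, 61.2]
tool_rot: [3.133, -0.322, -0.042]
force: [-0.3, -0.2, -0.5]
width: 60.2
```

Run:
```python
from h import *
im,d,c=cap('wrist','w21')
go([610,162,0],-2,0); print(cur()[2].apply([0,0,1]))
```

```text
scoop now [615.2 160.2   1.2] yaw,tip,roll [-2.5 -0.3 -0.1] F [-0.6 -0.1  0.9] w 59.9
t 16.8 slide [-4.9  1.5 -1. ] rot [0.07 0.31 0.49] |rot| 0.6 rows 0.1 q [-0.29  0.73 -0.17  2.07  1.38  0.26 -1.78]
[ 0.31542739 -0.02211177 -0.94869206]
```

View pics/w21.png

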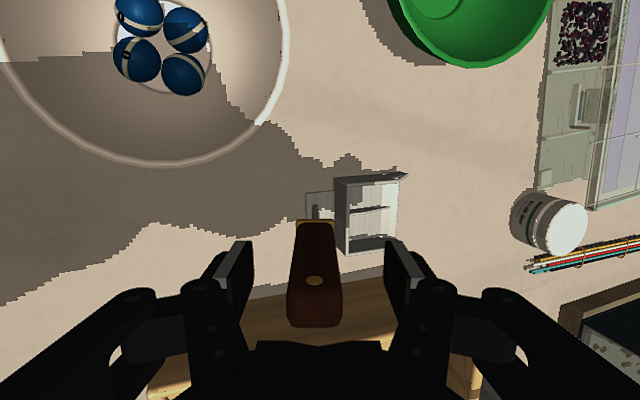

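>>> arm_command --rot '[[0,0,0],[0,0,0],[0,0,0],[0,0,0],[0,0,0]]' --slide '[[-3,0.2,9],[-6,0.4,18],[-6,0.4,18],[-8,0.5,24],[-10,0.6,30]]' --gripper '[75,75,75,75,75]'

```text
clock: 17.22
eef_pos: [542.7, 162.4, 157.0]
tool_rot: [3.125, -0.311, -0.039]
force: [0.8, 0.3, 0.1]
width: 74.7
```

>>> arm_command --rot '[[0,0,0],[0,0,0],[0,0,0],[0,0,0],[0,0,0]]' --slide '[[-10,0,30],[-10,-10,30],[-20,-25,20],[-20,-30,0],[-20,-30,0]]' --gripper '[75,75,75,75,75]'

```text
clock: 17.63
eef_pos: [463.9, 75.4, 247.3]
tool_rot: [3.135, -0.323, -0.028]
force: [0.3, -1.5, -0.7]
width: 75.0
```

>>> arm_command --rot '[[0,0,0],[0,0,0],[0,0,0],[0,0,0],[0,0,0]]' --slide '[[-10,-30,0],[-10,-30,0],[0,-30,0],[0,-20,0],[0,0,0]]' --gripper '[75,75,75,75,75]'

```text
clock: 18.05
eef_pos: [435.5, -45.4, 248.1]
tool_rot: [3.126, -0.322, -0.031]
force: [-0.2, 0.3, 0.3]
width: 75.3
```

Run:
```python
from h import *
print(telemetry.read_state()['clock'],cur()[1])
im,d,c=cap('top','t22'); cv2.imwrite('pics/t22c.png',cv2.resize(im[95:220,150:420,::-1],None,fx=2.9,fy=2.9,interpolation=cv2.INTER_CUBIC))
im,d,c=cap('side','s22'); cv2.imwrite('pics/s22c.png',cv2.resize(im[90:210,225:400,::-1],None,fx=4.5,fy=4.5,interpolation=cv2.INTER_CUBIC))
```

```text
18.05 [435.51363245 -45.36834524 248.08772422]
```

View pics/t22c.png

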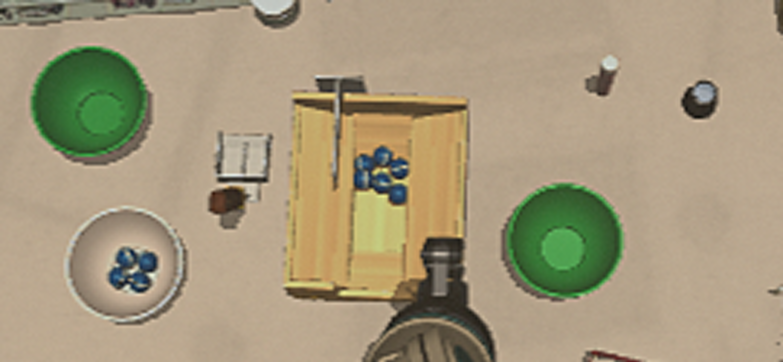

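View pics/s22c.png

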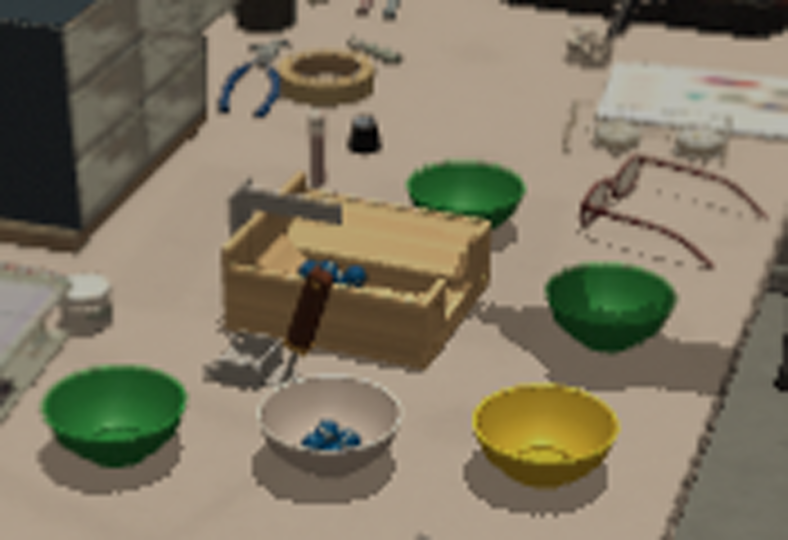

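The white bowl holds four beads (crop ≈(133,270)) and six are left in the trough (≈(380,172)). The empty scoop stands upright at (243,160), and the loupe and tube have not moved. Handing in.

Run:
```python
from h import *
print(ctrl.finish_job())
```

```text
the job is handed in; nothing more can be done
None
```

The job is done and was handed in at about 18 s on the clock, out of the 72 s allowed. I dug the scoop full in the trough: four beads level and one heaped on top. I then drew it level under the blade with about 1 mm to spare, and the heaped bead was struck off. The four beads went into the white bowl, and I stood the empty scoop upright on the table between the bin and the bowl.

- **Last check:** the final top and side pictures showed four beads in the white bowl, six in the bin trough, the scoop empty and upright, and the bowl, loupe and tube where they started. The gripper was clear of everything.
- **Forces:** the readings I took stayed below about 8 N, and the drag under the blade itself showed almost none.
- **What disagreed:** the first grasp was about 5 mm off centre on the grip, so I released and gripped again before lifting. The wrist and top cameras placed the bin about 3 mm apart in y; I used the wrist value, which fitted the bead positions in the trough. The arm also drifted up to 15 mm from what I commanded in some moves, which I corrected along the way. One wrist joint (joint 6) came right to its lower limit of 0.23 rad while I was levelling the scoop, but no reading was below it.

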